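Fetch the port lantern out of the deep crate with the picker and complete the display pair

ROBOT

A 7-joint arm with a two-finger parallel gripper is mounted at the origin on the work surface. World frame = base frame: x ahead of the robot, y to its left, z up, the work surface at z = 0. Lengths are in mm, angles in rad, forces in N, time in s.
With the tool pointing down it reaches from about 400 to 875 mm from the base axis. Payload 4.4 kg.
Tool frame: the origin (TCP) lies between the finger pads; the fingertips stand 11 mm ahead of it and the grasp point (between the pads) lies 8 mm behind it; y points along the fingers, x is the direction in which the jaws open and shut, and the axes are right-handed (so a half turn about y gives the same grasp; the last joint's range is limited). The gripper opens to 85 mm and grips with 20 to 120 N. Pads are 22 mm wide; open, the fingers measure 114 mm over their backs; the gripper's body (76 mm by 85 mm) begins 54 mm behind the grasp point. The pads swing forward as they close: fully open they stand 13 mm farther back than shut.
Start: joints at [1.264, 0.628, 0.038, 1.517, -0.027, 0.996, -0.02], TCP at [155.039, -631.253, 242.313] pointing down, gripper open.
Joint ranges: [-3.06, 3.06], [-0.37, 2.12], [-1.25, 1.32], [0.18, 2.47], [-1.1, 4.24], [0.23, 1.98], [-2.94, 2.94]. Speed limits (rad/s): [2.57, 2.57, 3.14, 3.14, 3.14, 3.14, 3.14].

INTERFACE

Orientations are given as [roll, pitch, yaw] about the fixed x, y, z axes, in that order (R = Rz(yaw) Ry(pitch) Rx(roll)).
In Python, from cell import * gives the robot as it stands.
- The arm moves only by the shell command python3 -m jog 'ROWS'. ROWS is JSON, a list of rows, each an object of numbers: "x", "y", "z": the shift along the tool's x, y, z in mm; "ax", "ay", "az": the turn, a rotation vector about the tool's x, y, z in rad; "grip": the finger opening in mm, from 0 to 85.4. In form: [{"x": .., "y": .., "z": .., "ax": .., "ay": .., "az": .., "grip": ..}, ...]. A call has 1 to 5 rows; each row is the pose to reach, as a shift and turn from the pose commanded when the call began, along the tool's axes at that moment; what a row does not reach only later rows make up. A row lasts 1/10 s, in which the tool goes at most 50 mm and 8.59 degrees, less where a joint would pass 70% of its speed; a pose out of reach is approached as far as the arm can. A call with a gripper value outside its range is refused whole. The fingers move at their own pace and stop on an object; the grip force is fixed at half the most. Time passes only in rows, so rows that repeat a pose let the fingers close. It gives the time, the measured TCP pose, the force and the opening at its end, in the units of the state.
- read_state(): the state, without advancing time (a new reading comes with each control period).
- get_image(name): name is "scene" or "top" or "wrist"; returns a dict with "color" (400x640x3 uint8, red, green, blue), "vfov" (degrees; the focal length in pixels is half the picture's height over the tangent of half this angle, whatever the lens; pixels are square), "cx", "cy" (the principal point, pixels), "camera_from_world" (4x4, takes a point from world to camera coordinates). Camera axes: x right, y down, z forward; pixel columns grow to the right and rows downward; lengths in mm; the calibration is good to about 2 mm. A picture is of the moment at which its call begins. There is no depth.
- finish_job(): hands the job in, once; it reports no verdict.
The state is a dict: "clock": time; "qpos": joint angles; "qd": joint speeds; "tau": joint torques, N m; "eef_pos": TCP position; "tool_rot": TCP orientation; "force": force on the tool from outside, world axes, zero at the start; "torque": the same for the moment, N m; "width": finger opening in mm.
Only numpy, scipy, OpenCV 4.12 (cv2) and the standard library are available. Lean on these libraries where they do the work, as an engineer would, in place of code of your own. Each camera call takes 0.05 s, during which the arm holds its last target.

TASK

With the T-handled picker, hook the red port lantern by its loop, lift it straight up out of its deep cell in the stock crate and stand it gently on the cork mat. Hang the picker back in its rest. Then take the lantern in the fingers and stand it gently, upright, in the middle of the empty felt pad of the display plinth beside the green lantern, with its red lens squarely facing the plinth's front; leave all the other things as they are.

Things in the scene. Friction and masses are not known exactly. Their poses are not given: they have to be found in the camera images.
- red_mid (a point): Red port lantern to be fetched: a small ship's lantern, 54 mm diameter brass-bound body 46 mm high, low roof to 53 mm, and a stiff upright carrying loop of 5 mm brass wire above it (overall height 84 mm), about 0.22 kg. The point is on its axis 42 mm above its underside (the round body to grasp lies 2 to 42 mm above the underside; the loop's top is 42 mm above the point). z is up along the axis, x points out through the red lens. The loop stands in the lantern's y-z plane.
- red_loop (a point): Underside of the top of the red lantern's loop, 79 mm above the lantern's underside, on its axis. The loop spans the lantern's y direction: window 26 mm high between the roof (53 mm) and this point, 33 mm wide low down, narrowing to a blunt peak here; a hook enters it along the lantern's x direction, from either side.
- red_lens (a point): Middle of the red lantern's lens face, 27 mm from the axis along the lantern's +x, 23 mm above the underside.
- picker_bar (a point): Picker: middle of its blue-painted wooden T-handle, a bar 110 mm long (picker y), 18 x 18 mm in section, to be gripped across its 18 mm width (picker x) from above. A steel shank hangs straight down from its middle (8 mm diameter) to a J hook of 5 mm wire; picker z is up, the hook's open lip is towards picker +x. Hook bottom 117 mm below this point. Mass 0.13 kg.
- picker_seat (a point): Seat of the picker's hook (the inside bottom of the J, where a loop's wire comes to lie), 112 mm straight below the middle of the handle. Wire below the seat: 5 mm. The hook's lip rises to 8 mm above the seat and reaches 13 mm out from this point to picker +x; the back of the hook reaches 12 mm to -x, inner gap 14 mm wide at lip height.
- rest_notch (a point): Picker's rest: wooden stand 130 mm wide with two upright cheeks (43 mm either side of this point along y, 12 mm thick, clear gap of 74 mm between them) whose tops are notched; this point is where the middle of the handle lies when hung (159 mm above the table). The handle lies along the rest's y, either way round; the notches are 22 mm wide at the bottom, flared, about 12 mm deep, open upwards.
- mat_top (a point): Centre of the top of the cork mat (140 mm along x, 120 mm along y, 4 mm thick, flat on the table, fixed).
- crate: Wooden stock crate, fixed, 176 x 176 mm inside its outer boards (about 200 mm over its battens), 148 mm high. Four cells (2 x 2), each 76 mm square inside, centres 42 mm from the crate's centre along its x and y, inner floor 8 mm above the table. Origin: centre of its underside; z up.
- pad (a point): Centre of the top of the empty felt pad (66 mm square, dark) on the display plinth, 22 mm above the table. The plinth is dark red wood, 120 x 230 x 22 mm, fixed; its front, with a brass strip, is towards this point's +x (away from the robot); the green lantern's pad is 110 mm away to -y.
- green_mid (a point): Green starboard lantern on its pad, same make and sizes as the red one; point on its axis 42 mm above its underside. Leave it.
- amber_mid (a point): Amber (yellow) lantern in another cell of the crate, same make and sizes; point 42 mm above its underside. Leave it.
- white_mid (a point): White lantern in another cell of the crate, same make and sizes; point 42 mm above its underside. Leave it.
- float_mid (a point): Cork net float in the fourth cell, 58 mm diameter, 64 mm high; point at its centre. Leave it.
- boat_mid (a point): Model sloop on a cradle, 200 mm long, 240 mm high with its mast; point on its axis 45 mm above the table. Leave it.
- spyglass_mid (a point): Brass spyglass, 165 mm long, lying; point 16 mm above the table. Leave it.
- conch_mid (a point): Conch shell, 100 mm long, about 65 mm high; point 25 mm above the table. Leave it.
- red: The red lantern's body frame: centre of its underside, same axes as the point half-way up.
- mat: The cork mat's frame: centre of its underside.
- plinth: The display plinth's frame: centre of its underside, x towards its front.
- picker: The picker's frame, at the middle of its handle (same as its handle point).
Not all that is in view belongs to the job. Leave any orange or turquoise look-alike of the picker alone. What is shaped like the mat but pink is not meant.

How it is judged (in metres and radians):
On the way, in this order (a step that is already met when the one before it is completed fails the run):
1. the red lantern hangs on the picker, its underside above the crate's rim, the fingers not touching it (height (world z) of red_mid above 0.19 m and contact force between picker and red above 0.5 N and contact force between the fingers and red below 0.2 N), for 0.2 s.
2. the red lantern stands upright on the cork mat, at rest and free of the picker (horizontal distance between red_mid and mat_top below 0.05 m and height (world z) of red_mid below 0.052 m and angle between red_mid's own z axis and vertical below 0.1 rad and linear speed of red below 0.03 m/s and contact force between each of picker, the fingers and red below 0.1 N), for 0.2 s.
3. the picker hangs in its rest, let go, while the lantern still stands on the mat (distance between picker_bar and rest_notch below 0.015 m and angle between picker_bar's own z axis and vertical below 0.12 rad and contact force between the fingers and picker below 0.1 N and horizontal distance between red_mid and mat_top below 0.05 m and height (world z) of red_mid below 0.052 m and angle between red_mid's own z axis and vertical below 0.1 rad and linear speed of red below 0.03 m/s), for 0.2 s.
At the end, for the whole second after the job is handed in: The red lantern stands upright and still on the empty pad, within 12 mm of its centre, lens to the plinth's front within 15 degrees; the picker hangs upright in its rest (within 15 mm); the green lantern has moved under 20 mm, the other bystanders under 25 mm (horizontal distance between red_mid and pad below 0.012 m and height (world z) of red_mid between 0.058 and 0.07 m and angle between red_mid's own z axis and vertical below 0.08 rad and angle between the x axis of red_mid and the x axis of pad, either way round below 0.26 rad and x of red_lens in the frame of pad above 0.01 m and linear speed of red below 0.02 m/s and distance between picker_bar and rest_notch below 0.015 m and angle between picker_bar's own z axis and vertical below 0.12 rad and distance of green_mid from where it was at the start of the episode below 0.02 m and distance of each of amber_mid, white_mid, float_mid, boat_mid, spyglass_mid, conch_mid from where it was at the start of the episode below 0.025 m); the robot touches nothing.
It fails at once if the fingers touch the red lantern while it is still in the crate (contact force between the fingers and red above 0.3 N and horizontal distance between red_mid and crate below 0.11 m and height (world z) of red_mid below 0.185 m).
It fails at once if the red lantern is dropped or set down hard (more than 40 N) on the mat or the plinth ((contact force between red and mat above 40 N and contact force between the fingers and red below 0.5 N) or contact force between red and plinth above 40 N).
It fails at once if the red lantern is tipped over (more than 45 degrees) (angle between red_mid's own z axis and vertical above 0.8 rad).
It fails at once if a bystander is knocked away (the green lantern or any other bystander moved more than 40 mm) (distance of any of amber_mid, white_mid, float_mid, green_mid, boat_mid, spyglass_mid, conch_mid from where it was at the start of the episode above 0.04 m).
It also fails if it takes over 72 s, if anything falls off the work surface, if the arm or the gripper's body presses on something with over 40 N, if the wrist force passes 120 N, or if a joint passes its speed limit or range.

## Working session

There is one attempt and no reset: what is moved stays moved. The work goes in short steps, Python scripts to look and compute and a shell command to move; the robot and the scene stay as the last step left them, time stands still between calls to the robot, and variables do not carry over. Pictures are saved under pics/ and viewed, and the job is handed in when it is done.

```bash
mkdir -p pics; ls; cat > h.py <<'E'
from cell import *
import numpy as np, cv2
def snap(n,f):
    d=get_image(n); np.savez('pics/'+f+'.npz',**d); cv2.imwrite('pics/'+f+'.png',d['color'][:,:,::-1]); return d
def load(f):
    d=np.load('pics/'+f+'.npz'); return {k:d[k] for k in d}
def foc(d): return 200/np.tan(np.radians(float(d['vfov']))/2)
def proj(d,p):
    T=d['camera_from_world']; q=T[:3,:3]@np.array(p,float)+T[:3,3]; f=foc(d)
    return np.array([d['cx']+f*q[0]/q[2], d['cy']+f*q[1]/q[2]])
def ray(d,u,v):
    T=d['camera_from_world']; R=T[:3,:3]; f=foc(d)
    c=-R.T@T[:3,3]; r=R.T@np.array([(u-d['cx'])/f,(v-d['cy'])/f,1]); return c,r/np.linalg.norm(r)
def onz(d,u,v,z):
    c,r=ray(d,u,v); return c+r*(z-c[2])/r[2]
def tri(rs):
    A=np.zeros((3,3));b=np.zeros(3)
    for c,r in rs:
        P=np.eye(3)-np.outer(r,r);A+=P;b+=P@c
    return np.linalg.solve(A,b)
E
python3 - <<'E'
from h import *
np.set_printoptions(precision=3,suppress=True)
print(read_state())
for n in ['scene','top','wrist']:
    d=snap(n,n+'0'); print(n,d['color'].shape,d['vfov'],d['cx'],d['cy']); c,r=ray(d,float(d['cx']),float(d['cy'])); print(c,r)
E
```

```text
pics
{'clock': 0.0, 'qpos': array([ 1.264,  0.629,  0.038,  1.518, -0.027,  0.996, -0.02 ]), 'qd': array([-0.002,  0.001,  0.   ,  0.   , -0.   , -0.   ,  0.   ]), 'tau': array([  0.   , -56.34 ,   1.226, -19.344,   0.011,   0.011,  -0.   ]), 'eef_pos': array([ 154.861, -630.626,  241.372]), 'tool_rot': array([-1.571,  0.002, -1.33 ]), 'force': array([ 0.363,  0.513, -0.716]), 'torque': array([-0.034, -0.019, -0.002]), 'width': 85.24732194430887}
scene (400, 640, 3) 56.54893438685254 318.2104267730761 199.8014965026608
[1202.659  126.028  638.221] [-0.768 -0.188 -0.613]
top (400, 640, 3) 49.520419628727694 312.1239629493358 199.66782995014626
[ 469.955  -52.535 1207.073] [ 0.072  0.03  -0.997]
wrist (400, 640, 3) 67.21889966592543 314.5068548551574 203.54869746069824
[ 231.538 -612.319  372.552] [-0.304 -0.072 -0.95 ]
```

View pics/scene0.png

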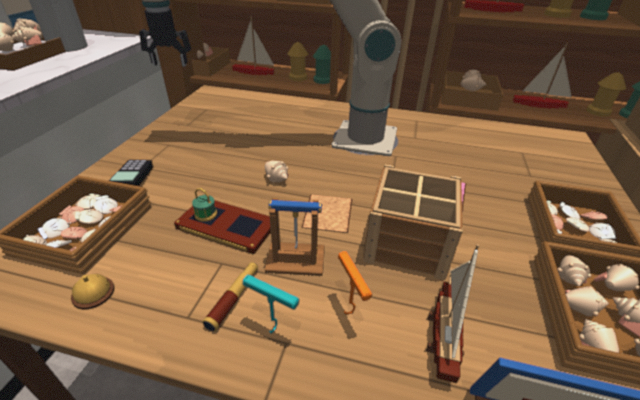

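View pics/top0.png

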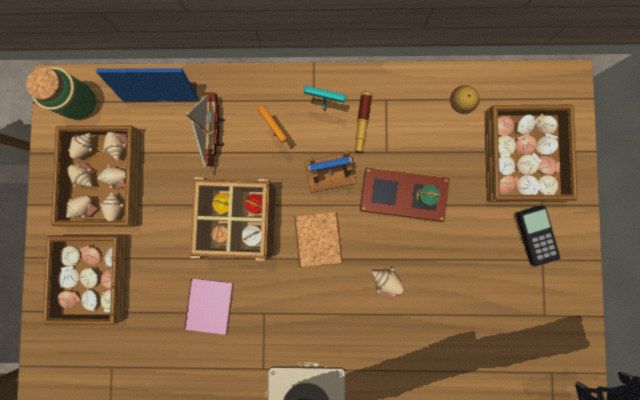

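View pics/wrist0.png

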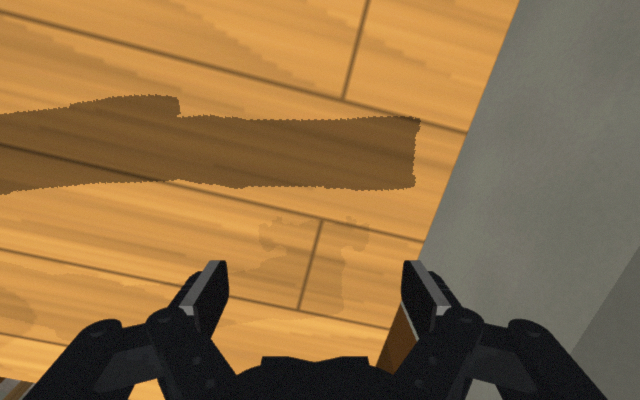

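```bash
python3 - <<'E'
from h import *
d=load('top0');c=d['color'][:,:,::-1]
cv2.imwrite('pics/crA.png',cv2.resize(c[140:270,180:360],None,fx=4.4,fy=4.4,interpolation=cv2.INTER_CUBIC))
cv2.imwrite('pics/crB.png',cv2.resize(c[150:235,340:460],None,fx=6,fy=6,interpolation=cv2.INTER_CUBIC))
for n,u,v,z in [('picker',331,163,168),('red',254,203,90),('mat',319,238,4),('crateTop',231,219,148),('pad',385,192,22)]:
    print(n,onz(d,u,v,z).round())
E
```

```text
picker [634. -67. 168.]
red [542. 131.  90.]
mat [451. -36.   4.]
crateTop [498. 178. 148.]
pad [ 577. -216.   22.]
```

View pics/crA.png

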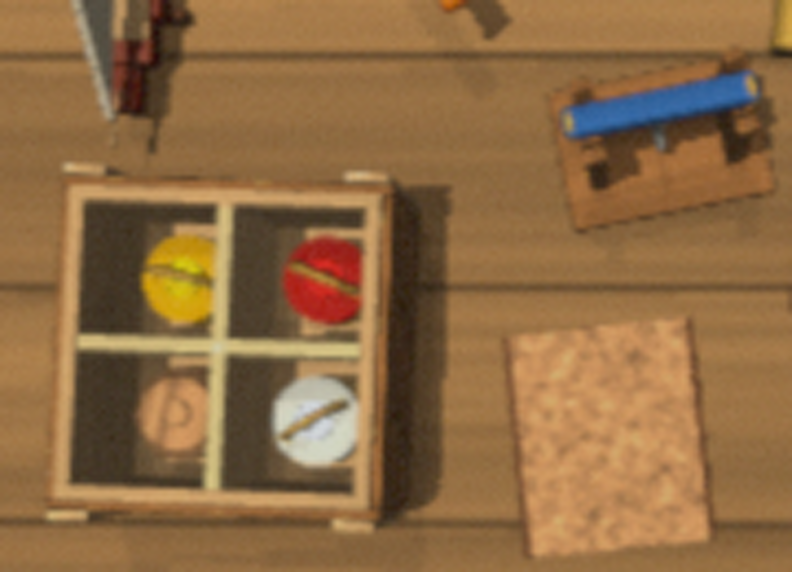

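View pics/crB.png

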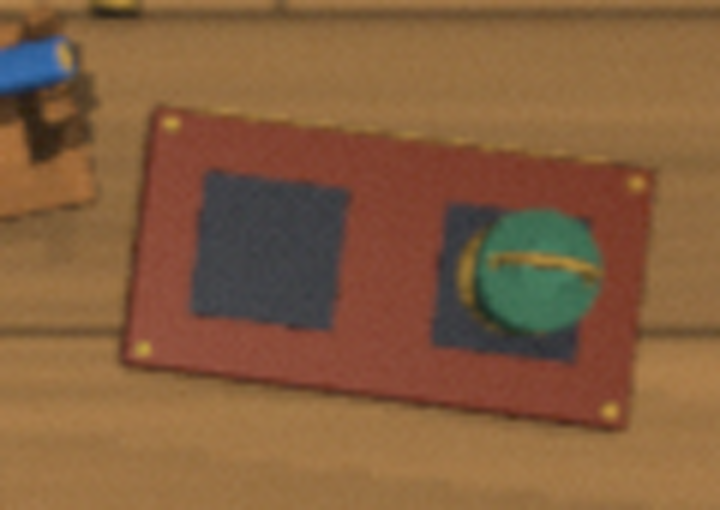

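Picker candidates: the blue bar (top 331,163) is the real one; turquoise (325,95) and orange (272,122) are look-alikes. For the red lantern: the red roof in the crate's far right cell (254,203), with amber at (222,202) and white at (252,236). For the mat: cork (319,238), not pink (209,306). The crops confirm these choices.

```bash
cat >> h.py <<'E'
from scipy.spatial.transform import Rotation as Ro
def go(t,yaw):
    s=read_state(); R=Ro.from_euler('xyz',s['tool_rot']); 
    Rt=Ro.from_euler('xyz',[-np.pi/2,0,yaw])
    sh=R.inv().apply(np.array(t,float)-s['eef_pos']); rv=(R.inv()*Rt).as_rotvec()
    print('from',s['eef_pos'].round(1),s['tool_rot'].round(3),'shift x %.1f y %.1f z %.1f  turn %.3f %.3f %.3f'%(*sh,*rv),'clk',round(s['clock'],2),'F',np.round(s['force'],1),'w',round(s['width'],1))
E
python3 -c "
from h import *
go([545,55,370],0.0)"
python3 -m jog '[{"y":-50},{"y":-100},{"y":-130,"z":40,"ay":-0.15},{"y":-130,"z":80,"ay":-0.3},{"y":-130,"z":130,"ay":-0.45}]'
python3 -c "
from h import *
go([545,55,370],0.0)"
```

```text
from [ 154.9 -630.8  241.6] [-1.571e+00  1.000e-03 -1.330e+00] shift x -573.2 y -127.6 z 542.4  turn -0.001 -1.330 -0.001 clk 0.15 F [-0.8 -0.4  0. ] w 85.2
from [ 154.9 -630.8  241.6] [-1.571e+00  1.000e-03 -1.330e+00] shift x -573.2 y -127.6 z 542.4  turn -0.001 -1.330 -0.001 clk 0.15 F [-0.8 -0.4  0. ] w 85.2$[0]: bad value
```

```bash
python3 -m jog '[{"x":0,"y":-50,"z":0,"ax":0,"ay":0,"az":0,"grip":85},{"x":0,"y":-100,"z":0,"ax":0,"ay":0,"az":0,"grip":85},{"x":0,"y":-130,"z":40,"ax":0,"ay":-0.15,"az":0,"grip":85},{"x":0,"y":-130,"z":80,"ax":0,"ay":-0.3,"az":0,"grip":85},{"x":0,"y":-130,"z":130,"ax":0,"ay":-0.45,"az":0,"grip":85}]'
python3 -c "
from h import *
go([545,55,370],0.0)"
```

```text
clock: 0.65
eef_pos: [280.7, -601.1, 373.8]
tool_rot: [-1.573, -0.002, -0.878]
force: [-0.2, -0.5, -0.6]
width: 85.3
from [ 280.7 -601.1  373.8] [-1.573 -0.002 -0.878] shift x -335.8 y 1.8 z 622.5  turn 0.003 -0.878 0.001 clk 0.65 F [-0.2 -0.5 -0.6] w 85.3
```

```bash
python3 -m jog '[{"x":-12,"y":0,"z":45,"ax":0,"ay":-0.12,"az":0,"grip":85},{"x":-24,"y":0,"z":90,"ax":0,"ay":-0.24,"az":0,"grip":85},{"x":-40,"y":0,"z":135,"ax":0,"ay":-0.36,"az":0,"grip":85},{"x":-60,"y":0,"z":180,"ax":0,"ay":-0.44,"az":0,"grip":85},{"x":-80,"y":0,"z":225,"ax":0,"ay":-0.44,"az":0,"grip":85}]'
python3 -c "
from h import *
go([545,55,370],0.0)"
```

```text
clock: 1.15
eef_pos: [404.3, -393.3, 372.0]
tool_rot: [-1.57, 0.0, -0.438]
force: [-0.1, -0.9, -0.1]
width: 84.8
from [ 404.3 -393.3  372. ] [-1.57   0.    -0.438] shift x -62.8 y 2.2 z 465.6  turn -0.000 -0.438 -0.000 clk 1.15 F [-0.1 -0.9 -0.1] w 84.8
```

```bash
python3 -m jog '[{"x":-5,"y":0,"z":45,"ax":0,"ay":-0.12,"az":0,"grip":85},{"x":-10,"y":0,"z":90,"ax":0,"ay":-0.24,"az":0,"grip":85},{"x":-15,"y":0,"z":138,"ax":0,"ay":-0.36,"az":0,"grip":85},{"x":-20,"y":0,"z":186,"ax":0,"ay":-0.438,"az":0,"grip":85},{"x":-30,"y":0,"z":233,"ax":0,"ay":-0.438,"az":0,"grip":85}]'
python3 -c "
from h import *
go([545,55,370],0.0)"
```

```text
clock: 1.65
eef_pos: [476.3, -169.8, 372.2]
tool_rot: [-1.571, -0.0, -0.0]
force: [1.2, -0.1, 0.5]
width: 85.4
from [ 476.3 -169.8  372.2] [-1.571 -0.    -0.   ] shift x 68.6 y 2.3 z 224.9  turn -0.000 -0.000 0.000 clk 1.65 F [ 1.2 -0.1  0.5] w 85.4
```

```bash
python3 -c "
from h import *
snap('wrist','w1')"
python3 -m jog '[{"x":14,"y":0,"z":45,"ax":0,"ay":0,"az":0,"grip":85},{"x":28,"y":0,"z":90,"ax":0,"ay":0,"az":0,"grip":85},{"x":42,"y":0,"z":135,"ax":0,"ay":0,"az":0,"grip":85},{"x":56,"y":0,"z":180,"ax":0,"ay":0,"az":0,"grip":85},{"x":69,"y":0,"z":225,"ax":0,"ay":0,"az":0,"grip":85}]'
python3 -c "
from h import *
snap('wrist','w2')"
```

```text
clock: 2.2
eef_pos: [545.6, 54.5, 372.2]
tool_rot: [-1.571, 0.0, -0.003]
force: [0.2, -0.7, -0.3]
width: 84.8
```

View pics/w1.png

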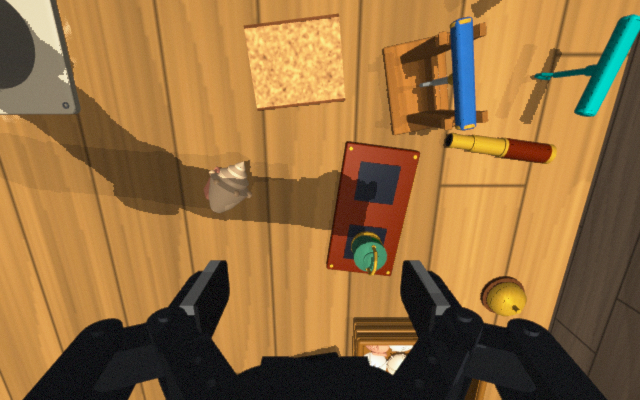

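View pics/w2.png

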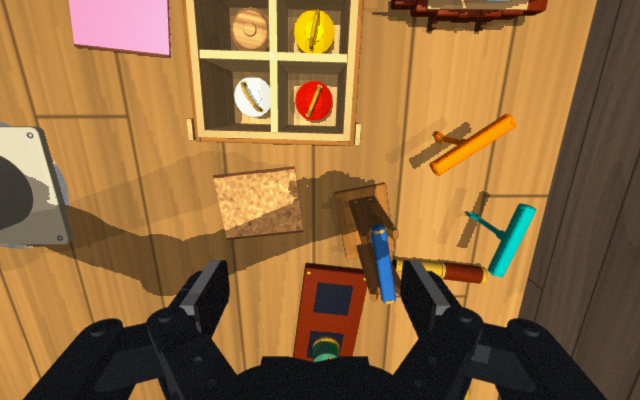

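```bash
python3 - <<'E'
from h import *
np.set_printoptions(precision=1,suppress=True)
a=load('w1')['color'][:,:,::-1];b=load('w2')['color'][:,:,::-1];s=load('scene0')['color'][:,:,::-1]
def cr(i,y0,y1,x0,x1,w,h): return cv2.resize(i[y0:y1,x0:x1],(w,h),interpolation=cv2.INTER_CUBIC)
top=np.hstack([cr(a,10,140,375,505,400,400),cr(b,60,140,270,360,400,400)])
cv2.imwrite('pics/cr2.png',top)
cv2.imwrite('pics/cr3.png',cr(s,190,280,250,340,540,540))
def rect(img,fn,roi):
    x0,y0,x1,y1=roi; hsv=cv2.cvtColor(np.ascontiguousarray(img[y0:y1,x0:x1]),cv2.COLOR_BGR2HSV)
    m=fn(hsv).astype(np.uint8); n,l,st,ce=cv2.connectedComponentsWithStats(m); k=1+np.argmax(st[1:,4]); m=(l==k).astype(np.uint8)
    c,_=cv2.findContours(m,cv2.RETR_EXTERNAL,cv2.CHAIN_APPROX_NONE); r=cv2.minAreaRect(max(c,key=cv2.contourArea)); bp=cv2.boxPoints(r)+[x0,y0]
    return st[k,4],ce[k]+[x0,y0],bp
blue=lambda h:(h[...,0]>100)&(h[...,0]<125)&(h[...,1]>130)&(h[...,2]>60)
red=lambda h:((h[...,0]<6)|(h[...,0]>174))&(h[...,1]>180)&(h[...,2]>90)
for f,roi in [('top0',(290,140,370,190)),('w1',(430,5,500,140)),('w2',(350,210,410,315)),('scene0',(260,190,330,225))]:
    d=load(f);n,c,bp=rect(d['color'][:,:,::-1],blue,roi); print('blue',f,n,c); 
    e=sorted([(np.linalg.norm(bp[i]-bp[(i+1)%4]),i) for i in range(4)])[:2]
    for _,i in e:
        m=(bp[i]+bp[(i+1)%4])/2; print(m,onz(d,*m,159 if f!='scene0' else 168))
    print('  ctr',onz(d,*c,166))
for f,roi in [('top0',(240,190,270,220)),('w2',(285,75,345,125))]:
    d=load(f);n,c,bp=rect(d['color'][:,:,::-1],red,roi); print('red',f,n,c,bp.ravel(),onz(d,*c,58))
E
```

```text
blue top0 256 [329.8 163.7]
[348.7 159.6] [ 643.6 -110.1  159. ]
[310.5 167.7] [623.7 -17.2 159. ]
  ctr [632.5 -64.1 166. ]
blue w1 2076 [463.3  73.4]
[460.9  19.9] [621.9  -9.  159. ]
[464.8 128.9] [ 642.3 -115.5  159. ]
  ctr [628.8 -59.1 166. ]
blue w2 1018 [383.2 264. ]
[377.3 224.4] [621.4  -5.8 159. ]
[388.6 301.3] [ 643.6 -117.4  159. ]
  ctr [630.6 -56.8 166. ]
blue scene0 372 [294.2 205.7]
[271.  204.7] [ 655.3 -105.8  168. ]
[318.  207.1] [636.6 -12.4 168. ]
  ctr [643.1 -60.5 166. ]
red top0 112 [251.8 207.8] [242.4 208.6 245.2 201.5 260.9 207.8 258.1 214.8] [531.  142.2  58. ]
red w2 943 [313.6 100.4] [288.6  91.2 321.   75.  338.2 109.4 305.8 125.6] [543.  140.2  58. ]
```

View pics/cr2.png

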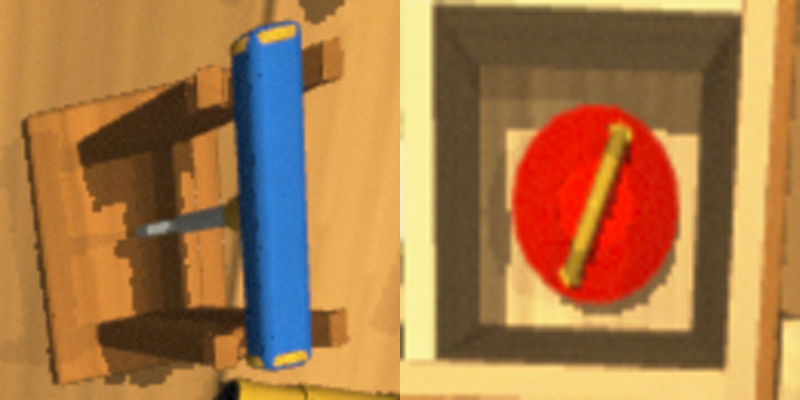

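View pics/cr3.png

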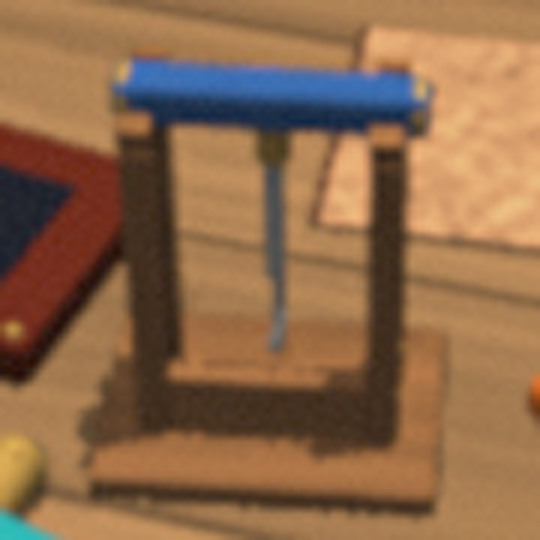

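The blue picker hangs with its bar from w1 (461,20) to (465,129). Red's loop in w2 runs (319,86) to (308,115), which puts the lantern's x axis near yaw -0.37 or 2.77. Next I move above the bar and look again.

```bash
python3 -c "
from h import *
go([632,-62,255],0.194)
d=load('w2')
for z in (70,82): print(onz(d,319.5,86,z)[:2],onz(d,308.3,115,z)[:2])"
python3 -m jog '[{"x":25,"y":0,"z":-45,"ax":0,"ay":-0.1,"az":0,"grip":60},{"x":55,"y":25,"z":-85,"ax":0,"ay":-0.194,"az":0,"grip":60},{"x":86,"y":65,"z":-116,"ax":0,"ay":-0.194,"az":0,"grip":60},{"x":86,"y":105,"z":-116,"ax":0,"ay":-0.194,"az":0,"grip":60},{"x":86,"y":117,"z":-116,"ax":0,"ay":-0.194,"az":0,"grip":60}]'
python3 - <<'E'
from h import *
snap('wrist','w3'); go([632,-62,255],0.194)
E
```

```text
from [546.5  65.3 372.4] [-1.562 -0.002  0.009] shift x 84.1 y 116.5 z -129.1  turn -0.008 -0.185 0.003 clk 2.25 F [1.4 7.2 0.9] w 85.2
[550.99441998 158.31247395] [535.64011982 120.95833679]
[550.81931846 157.64241499] [535.89031294 121.32294007]
clock: 2.75
eef_pos: [628.5, -66.4, 249.4]
tool_rot: [-1.57, 0.009, 0.188]
force: [-2.3, 0.3, -0.6]
width: 59.9
from [627.9 -64.3 249.6] [-1.568  0.01   0.191] shift x 4.4 y -5.4 z 1.5  turn -0.003 -0.003 -0.010 clk 2.8 F [-0.3 -0.1 -2.9] w 60.1
```

View pics/w3.png

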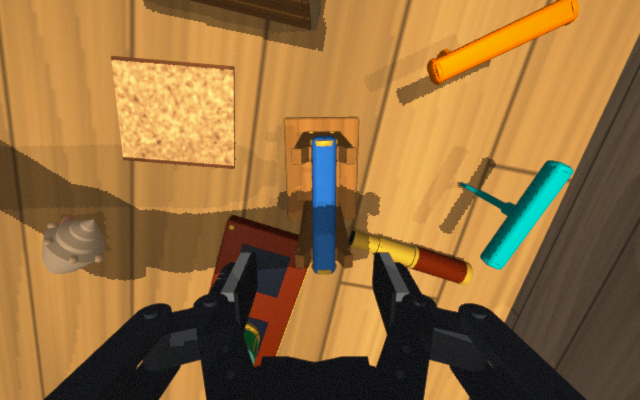

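```bash
python3 -m jog '[{"x":0,"y":0,"z":0,"ax":0,"ay":0,"az":0,"grip":60},{"x":0,"y":0,"z":0,"ax":0,"ay":0,"az":0,"grip":60},{"x":0,"y":0,"z":0,"ax":0,"ay":0,"az":0,"grip":60}]'
cat >> h.py <<'E'
def big(d,fn,roi):
    x0,y0,x1,y1=roi; hsv=cv2.cvtColor(np.ascontiguousarray(d['color'][y0:y1,x0:x1]),cv2.COLOR_RGB2HSV)
    m=fn(hsv).astype(np.uint8); n,l,st,ce=cv2.connectedComponentsWithStats(m); k=1+np.argmax(st[1:,4]); m=(l==k).astype(np.uint8)
    c,_=cv2.findContours(m,cv2.RETR_EXTERNAL,cv2.CHAIN_APPROX_NONE); r=cv2.minAreaRect(max(c,key=cv2.contourArea)); bp=cv2.boxPoints(r)+[x0,y0]
    e=sorted([(np.linalg.norm(bp[i]-bp[(i+1)%4]),i) for i in range(4)])[:2]
    return ce[k]+[x0,y0],[(bp[i]+bp[(i+1)%4])/2 for _,i in e],bp
blue=lambda h:(h[...,0]>100)&(h[...,0]<125)&(h[...,1]>130)&(h[...,2]>60)
E
python3 - <<'E'
from h import *
np.set_printoptions(precision=2,suppress=True)
d=snap('wrist','w4'); go([632,-62,255],0.194)
c,e,bp=big(d,blue,(290,120,355,290)); print(c,e)
P=[onz(d,*x,168)for x in e]; print(P, onz(d,*c,167))
Q=[onz(d,*x,168)for x in big(load('w1'),blue,(430,5,500,140))[1]]; print(Q)
v=P[0]-P[1]; print(np.degrees(np.arctan2(v[1],v[0])),np.linalg.norm(v),(P[0]+P[1])/2)
E
```

```text
clock: 3.1
eef_pos: [632.1, -61.8, 258.1]
tool_rot: [-1.572, -0.004, 0.193]
force: [-0.2, -0.2, 0.7]
width: 59.8
from [631.9 -62.1 257.8] [-1.57 -0.    0.19] shift x 0.1 y 2.8 z 0.1  turn 0.001 -0.001 0.004 clk 3.15 F [-0.2 -0.4  0.7] w 59.8
[316.2  205.11] [array([316., 140.]), array([316., 269.])]
[array([621.49,  -7.1 , 168.  ]), array([ 642.06, -110.82,  168.  ])] [631.38 -56.1  167.  ]
[array([698.43,  85.76, 168.  ]), array([724.57,  21.08, 168.  ])]
101.21463214769675 105.73609180148613 [631.78 -58.96 168.  ]
```

```bash
python3 -m jog '[{"x":0,"y":25,"z":2,"ax":0,"ay":0,"az":0,"grip":60},{"x":0,"y":50,"z":2,"ax":0,"ay":0,"az":0,"grip":60},{"x":0,"y":75,"z":2,"ax":0,"ay":0,"az":0,"grip":60},{"x":0,"y":95,"z":2,"ax":0,"ay":0,"az":0,"grip":60},{"x":0,"y":106,"z":2,"ax":0,"ay":0,"az":0,"grip":60}]'
python3 -m jog '[{"x":0,"y":0,"z":0,"ax":0,"ay":0,"az":0,"grip":60},{"x":0,"y":0,"z":0,"ax":0,"ay":0,"az":0,"grip":40},{"x":0,"y":0,"z":0,"ax":0,"ay":0,"az":0,"grip":25}]'
python3 - <<'E'
from h import *
snap('wrist','w5'); go([632,-60,151],0.194)
E
```

```text
clock: 3.65
eef_pos: [630.4, -60.8, 148.9]
tool_rot: [-1.571, 0.0, 0.192]
force: [0.1, -0.2, -0.6]
width: 60.0
clock: 3.95
eef_pos: [631.7, -60.9, 150.9]
tool_rot: [-1.571, -0.003, 0.192]
force: [0.8, -0.2, -0.0]
width: 31.4
from [631.6 -60.9 150.8] [-1.571 -0.002  0.192] shift x 0.6 y -0.2 z 0.9  turn 0.001 -0.002 0.002 clk 4.0 F [0.4 0.2 1.2] w 26.0
```

View pics/w5.png

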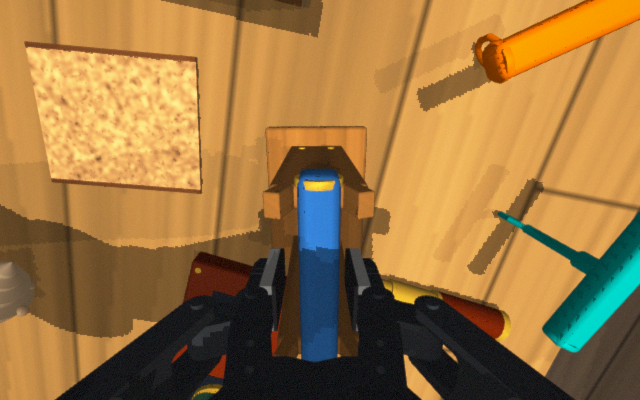

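Bar sits between the fingers, centred (column ~320). Close and lift.

```bash
python3 -m jog '[{"x":0,"y":0,"z":0,"ax":0,"ay":0,"az":0,"grip":10},{"x":0,"y":0,"z":0,"ax":0,"ay":0,"az":0,"grip":5},{"x":0,"y":0,"z":0,"ax":0,"ay":0,"az":0,"grip":5},{"x":0,"y":0,"z":0,"ax":0,"ay":0,"az":0,"grip":5}]'
python3 -c "
from h import *
go([632,-60,151],0.194)"
python3 -m jog '[{"x":0,"y":-10,"z":0,"ax":0,"ay":0,"az":0,"grip":5},{"x":0,"y":-25,"z":0,"ax":0,"ay":0,"az":0,"grip":5},{"x":0,"y":-45,"z":0,"ax":0,"ay":0,"az":0,"grip":5},{"x":0,"y":-70,"z":0,"ax":0,"ay":0,"az":0,"grip":5},{"x":0,"y":-95,"z":0,"ax":0,"ay":0,"az":0,"grip":5}]'
python3 -m jog '[{"x":0,"y":-25,"z":0,"ax":0,"ay":0,"az":0,"grip":5},{"x":0,"y":-50,"z":0,"ax":0,"ay":0,"az":0,"grip":5},{"x":0,"y":-75,"z":0,"ax":0,"ay":0,"az":0,"grip":5},{"x":0,"y":-75,"z":0,"ax":0,"ay":0,"az":0,"grip":5},{"x":0,"y":-75,"z":0,"ax":0,"ay":0,"az":0,"grip":5}]'
python3 - <<'E'
from h import *
snap('wrist','w6'); go([632,-60,151],0.194);snap('scene','s6')
E
```

```text
clock: 4.4
eef_pos: [631.6, -61.0, 150.7]
tool_rot: [-1.571, -0.002, 0.192]
force: [-0.5, -0.7, 6.3]
width: 17.3
from [631.6 -61.  150.7] [-1.571 -0.002  0.192] shift x 0.5 y -0.3 z 0.9  turn 0.001 -0.002 0.002 clk 4.4 F [-0.5 -0.7  6.3] w 17.3
clock: 4.9
eef_pos: [630.4, -61.0, 246.0]
tool_rot: [-1.571, 0.0, 0.192]
force: [-0.0, -0.9, -1.4]
width: 17.0
clock: 5.4
eef_pos: [630.5, -61.0, 320.0]
tool_rot: [-1.571, -0.001, 0.192]
force: [0.4, 0.1, -0.9]
width: 16.9
from [630.  -61.1 318.9] [-1.571e+00  1.000e-03  1.920e-01] shift x 2.4 y 167.9 z 0.7  turn -0.000 -0.002 -0.001 clk 5.45 F [ 0.1 -0.6 -1.5] w 17.4
```

View pics/w6.png

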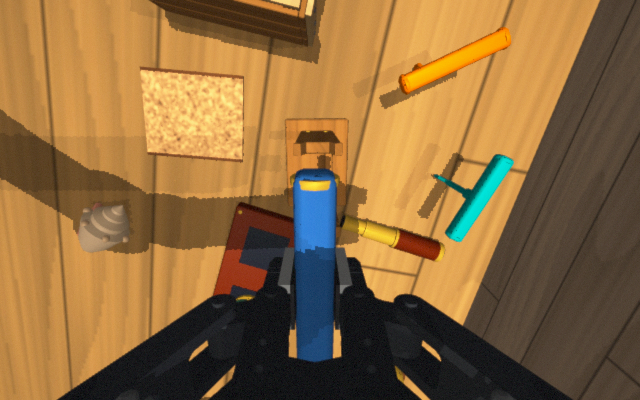

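View pics/s6.png

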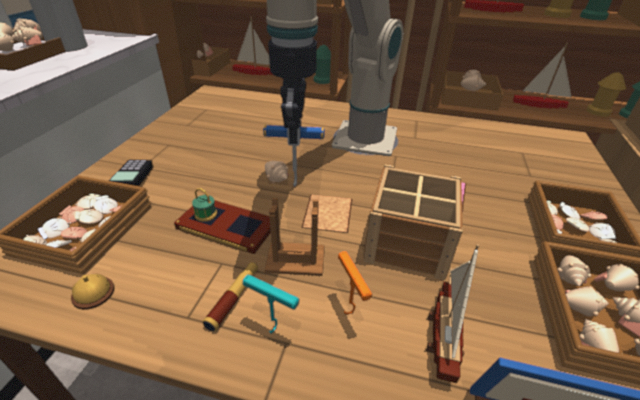

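```bash
python3 -m jog '[{"x":0,"y":-5,"z":0,"ax":0,"ay":0.14,"az":0,"grip":5},{"x":0,"y":-10,"z":0,"ax":0,"ay":0.28,"az":0,"grip":5},{"x":0,"y":-15,"z":0,"ax":0,"ay":0.42,"az":0,"grip":5},{"x":0,"y":-20,"z":0,"ax":0,"ay":0.56,"az":0,"grip":5},{"x":0,"y":-20,"z":0,"ax":0,"ay":0.7,"az":0,"grip":5}]'
python3 -m jog '[{"x":0,"y":0,"z":0,"ax":0,"ay":0.14,"az":0,"grip":5},{"x":0,"y":0,"z":0,"ax":0,"ay":0.28,"az":0,"grip":5},{"x":0,"y":0,"z":0,"ax":0,"ay":0.42,"az":0,"grip":5},{"x":0,"y":0,"z":0,"ax":0,"ay":0.56,"az":0,"grip":5},{"x":0,"y":0,"z":0,"ax":0,"ay":0.7,"az":0,"grip":5}]'
python3 -m jog '[{"x":0,"y":0,"z":0,"ax":0,"ay":0,"az":0,"grip":5},{"x":0,"y":0,"z":0,"ax":0,"ay":0,"az":0,"grip":5},{"x":0,"y":0,"z":0,"ax":0,"ay":0,"az":0,"grip":5}]'
python3 - <<'E'
from h import *
d=snap('scene','s7'); go([632,-60,151],0.194); snap('top','t7')
s=read_state();p=s['eef_pos'];u=proj(d,p+[0,0,-60]);print(u)
x,y=int(u[0]),int(u[1]);c=d['color'][y-60:y+60,x-60:x+60,::-1]
cv2.imwrite('pics/cr7.png',cv2.resize(c,(600,600),interpolation=cv2.INTER_CUBIC)); print(x-60,y-60)
E
```

```text
clock: 6.0
eef_pos: [630.3, -61.0, 338.5]
tool_rot: [-1.571, 0.001, -0.514]
force: [0.1, 0.5, -0.7]
width: 17.2
clock: 6.5
eef_pos: [629.9, -61.0, 337.7]
tool_rot: [-1.574, 0.001, -1.214]
force: [0.6, -0.7, -2.1]
width: 16.9
clock: 6.8
eef_pos: [630.4, -60.9, 338.7]
tool_rot: [-1.572, 0.001, -1.206]
force: [0.1, -0.1, -1.4]
width: 17.1
from [630.5 -61.  338.9] [-1.571  0.    -1.206] shift x -0.3 y 187.9 z 1.8  turn 0.000 -1.400 -0.001 clk 6.85 F [-0.3 -0.2 -1.5] w 16.8
[294.78744142 154.35767323]
234 94
```

View pics/cr7.png

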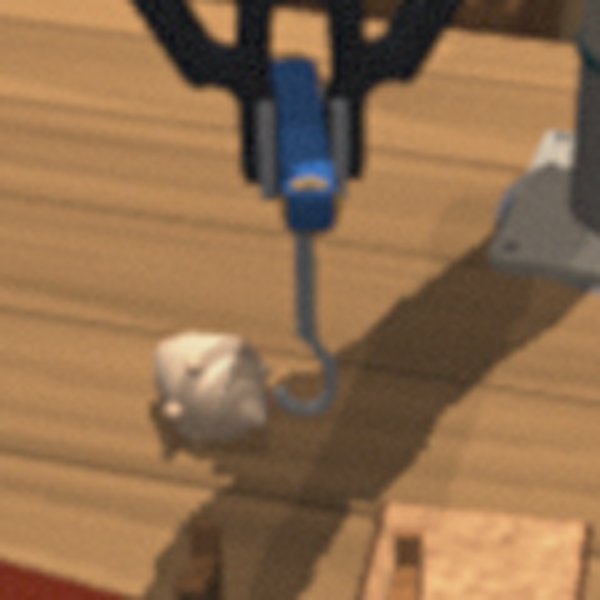

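```bash
python3 - <<'E'
from h import *
d=load('s7'); p=np.array([630.5,-61,338.8]); print('s7 exp hook bottom',proj(d,p+[0,0,-109]),'obs 295.4,176.2')
d=load('s6'); p=np.array([630.2,-61,319.3]); 
for z in(-109,-80,-40,-20):print('s6',z,proj(d,p+[0,0,z]))
for f,p,o in [('s6',(630,-61,319),'cr6')]:
    u=proj(d,np.array(p)+[0,0,-60]);x,y=int(u[0]),int(u[1]);c=d['color'][y-40:y+40,x-40:x+40,::-1]
    cv2.imwrite('pics/cr6.png',cv2.resize(c,(640,640),interpolation=cv2.INTER_CUBIC));print(x-40,y-40)
E
```

```text
s7 exp hook bottom [295.28589293 176.20758897] obs 295.4,176.2
s6 -109 [295.50048639 184.28480925]
s6 -80 [295.24801577 172.05074481]
s6 -40 [294.87858876 154.14928006]
s6 -20 [294.68392528 144.71639777]
255 123
```

View pics/cr6.png

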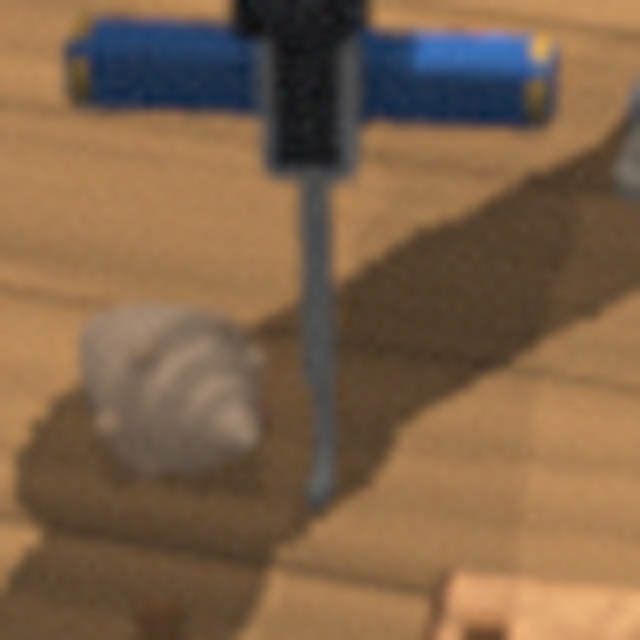

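```bash
python3 -c "
from h import *
go([513,66,310],-0.39)"
```

```text
from [630.6 -61.1 339. ] [-1.571  0.    -1.207] shift x -160.6 y 29.1 z -64.6  turn 0.000 -0.817 -0.000 clk 6.9 F [-0.1 -0.1 -1. ] w 17.2
```

```bash
python3 -m jog '[{"x":-30,"y":0,"z":-12,"ax":0,"ay":-0.14,"az":0,"grip":5},{"x":-60,"y":0,"z":-25,"ax":0,"ay":-0.28,"az":0,"grip":5},{"x":-90,"y":0,"z":-37,"ax":0,"ay":-0.42,"az":0,"grip":5},{"x":-120,"y":0,"z":-49,"ax":0,"ay":-0.56,"az":0,"grip":5},{"x":-140,"y":10,"z":-57,"ax":0,"ay":-0.7,"az":0,"grip":5}]'
python3 -m jog '[{"x":-19,"y":10,"z":10,"ax":0,"ay":-0.117,"az":0,"grip":5},{"x":-19,"y":19,"z":10,"ax":0,"ay":-0.117,"az":0,"grip":5},{"x":-19,"y":19,"z":10,"ax":0,"ay":-0.117,"az":0,"grip":5},{"x":-19,"y":19,"z":10,"ax":0,"ay":-0.117,"az":0,"grip":5}]'
python3 - <<'E'
from h import *
d=snap('wrist','w8'); go([513,66,310],-.39)
cv2.imwrite('pics/cr8.png',cv2.resize(d['color'][20:200,220:420,::-1],(780,702),interpolation=cv2.INTER_CUBIC)[:600])
E
```

```text
clock: 7.4
eef_pos: [526.9, 51.8, 330.7]
tool_rot: [-1.569, -0.002, -0.499]
force: [-0.0, 0.2, -1.6]
width: 17.1
clock: 7.8
eef_pos: [516.7, 66.5, 310.4]
tool_rot: [-1.571, -0.001, -0.394]
force: [-0.0, 0.1, -1.6]
width: 16.6
from [516.9  66.6 310.6] [-1.571e+00 -1.000e-03 -3.930e-01] shift x -3.4 y 0.6 z -2.0  turn 0.000 -0.003 0.001 clk 7.85 F [ 0.4  0.5 -1. ] w 16.7
```

View pics/w8.png

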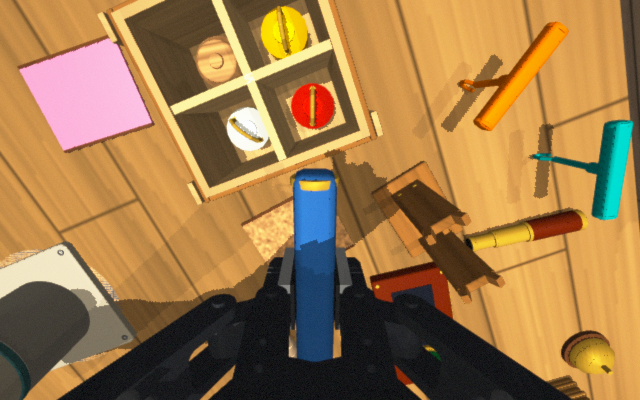

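View pics/cr8.png

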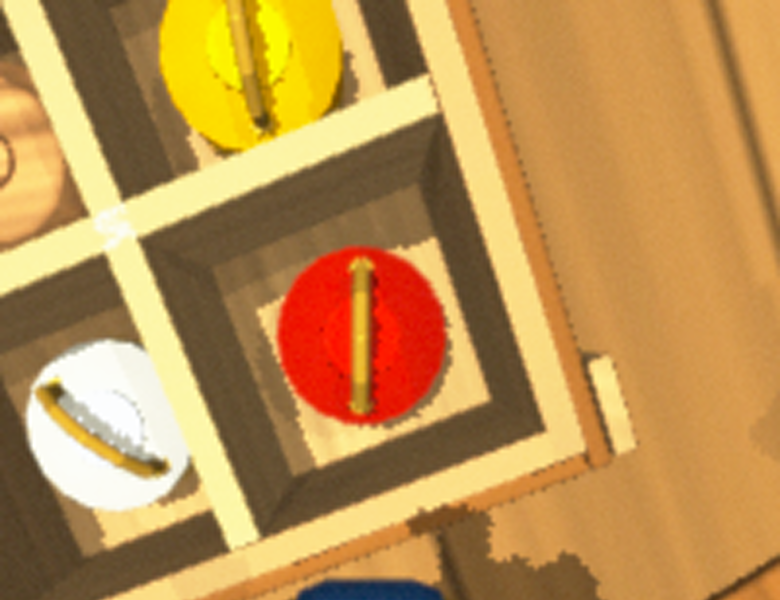

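```bash
python3 - <<'E'
from h import *
np.set_printoptions(precision=1,suppress=True)
d=load('w8'); f=lambda a,b:(220+a/3.9,20+b/3.9)
for n,p,z in [('loop',(362,337),90),('loop',(362,337),70),('disc',(362,336),54),('c',(137,238),148),('c',(440,118),148),('c',(543,432),148),('c',(258,540),148),('fl',(210,268),8),('fl',(492,403),8),('fl',(420,185),8),('fl',(300,475),8)]: print(n,onz(d,*f(*p),z))
E
```

```text
loop [543.7 139.2  90. ]
loop [543.6 139.2  70. ]
disc [543.6 139.4  54. ]
c [504.3 179.5 148. ]
c [578.4 176.  148. ]
c [576.4 102.1 148. ]
c [501.4 104.6 148. ]
fl [503.3 180.1   8. ]
fl [577.4 100.5   8. ]
fl [580.1 176.7   8. ]
fl [503.9 103.5   8. ]
```

```bash
python3 -c "
from h import *
go([524.2,147.2,310],-0.393)"
```

```text
from [516.9  66.6 310.6] [-1.571e+00 -1.000e-03 -3.930e-01] shift x -24.2 y 0.6 z 77.3  turn 0.000 -0.000 0.001 clk 7.85 F [ 0.4  0.5 -1. ] w 16.7
```

```bash
python3 -m jog '[{"x":-8,"y":0,"z":25,"ax":0,"ay":0,"az":0,"grip":5},{"x":-16,"y":0,"z":50,"ax":0,"ay":0,"az":0,"grip":5},{"x":-24.2,"y":0,"z":77.3,"ax":0,"ay":0,"az":0,"grip":5},{"x":-24.2,"y":0,"z":77.3,"ax":0,"ay":0,"az":0,"grip":5},{"x":-24.2,"y":0,"z":77.3,"ax":0,"ay":0,"az":0,"grip":5}]'
python3 - <<'E'
from h import *
d=snap('wrist','w9'); go([524.2,147.2,177],-.393)
E
```

```text
clock: 8.35
eef_pos: [523.7, 148.2, 310.5]
tool_rot: [-1.571, -0.001, -0.391]
force: [0.0, -0.4, -1.6]
width: 16.9
from [523.6 147.2 310.4] [-1.572e+00 -1.000e-03 -3.930e-01] shift x 0.5 y 133.4 z 0.4  turn 0.001 0.000 0.001 clk 8.4 F [-0.1 -1.2 -1.1] w 17.2
```

View pics/w9.png

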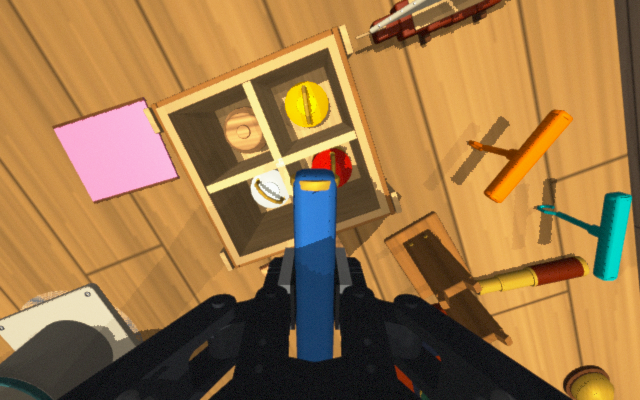

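```bash
python3 -m jog '[{"x":0,"y":20,"z":0,"ax":0,"ay":0,"az":0,"grip":5},{"x":0,"y":40,"z":0,"ax":0,"ay":0,"az":0,"grip":5},{"x":0,"y":60,"z":0,"ax":0,"ay":0,"az":0,"grip":5},{"x":0,"y":75,"z":0,"ax":0,"ay":0,"az":0,"grip":5},{"x":0,"y":90,"z":0,"ax":0,"ay":0,"az":0,"grip":5}]'
python3 -m jog '[{"x":0,"y":12,"z":0,"ax":0,"ay":0,"az":0,"grip":5},{"x":0,"y":24,"z":0,"ax":0,"ay":0,"az":0,"grip":5},{"x":0,"y":35,"z":0,"ax":0,"ay":0,"az":0,"grip":5},{"x":0,"y":43,"z":0,"ax":0,"ay":0,"az":0,"grip":5},{"x":0,"y":43,"z":0,"ax":0,"ay":0,"az":0,"grip":5}]'
python3 - <<'E'
from h import *
go([543.6,139.2,177],-.393); d=snap('wrist','w10')
cv2.imwrite('pics/cr10.png',cv2.resize(d['color'][100:300,240:440,::-1],(600,600),interpolation=cv2.INTER_CUBIC))
E
```

```text
clock: 8.9
eef_pos: [523.5, 146.2, 219.7]
tool_rot: [-1.572, -0.001, -0.394]
force: [-0.3, 0.3, -0.9]
width: 16.9
clock: 9.4
eef_pos: [522.5, 148.0, 176.3]
tool_rot: [-1.572, 0.001, -0.391]
force: [-0.6, 0.3, -1.1]
width: 16.9
from [522.5 148.  176.3] [-1.572e+00  1.000e-03 -3.910e-01] shift x 22.9 y -0.8 z -0.1  turn 0.001 0.002 -0.001 clk 9.4 F [-0.6  0.3 -1.1] w 16.9
```

View pics/cr10.png

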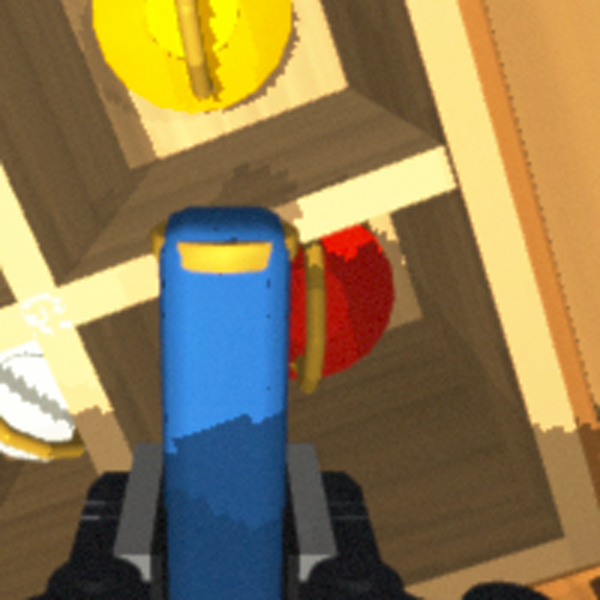

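```bash
python3 -m jog '[{"x":5,"y":0,"z":0,"ax":0,"ay":0,"az":0,"grip":5},{"x":10,"y":0,"z":0,"ax":0,"ay":0,"az":0,"grip":5},{"x":16,"y":0,"z":0,"ax":0,"ay":0,"az":0,"grip":5},{"x":21.5,"y":0,"z":0,"ax":0,"ay":0,"az":0,"grip":5},{"x":21.5,"y":0,"z":0,"ax":0,"ay":0,"az":0,"grip":5}]'
python3 -m jog '[{"x":0,"y":-4,"z":0,"ax":0,"ay":0,"az":0,"grip":5},{"x":0,"y":-8,"z":0,"ax":0,"ay":0,"az":0,"grip":5},{"x":0,"y":-12,"z":0,"ax":0,"ay":0,"az":0,"grip":5},{"x":0,"y":-16,"z":0,"ax":0,"ay":0,"az":0,"grip":5},{"x":0,"y":-20,"z":0,"ax":0,"ay":0,"az":0,"grip":5}]'
python3 -m jog '[{"x":0,"y":-4,"z":0,"ax":0,"ay":0,"az":0,"grip":5},{"x":0,"y":-6,"z":0,"ax":0,"ay":0,"az":0,"grip":5},{"x":0,"y":-6,"z":0,"ax":0,"ay":0,"az":0,"grip":5}]'
python3 - <<'E'
from h import *
go([543.6,139.2,177],-.393); d=snap('wrist','w11')
cv2.imwrite('pics/cr11.png',cv2.resize(d['color'][100:300,240:440,::-1],(600,600),interpolation=cv2.INTER_CUBIC))
E
```

```text
clock: 9.95
eef_pos: [544.1, 139.4, 177.4]
tool_rot: [-1.57, -0.001, -0.392]
force: [-0.8, -0.5, -1.7]
width: 16.9
clock: 10.45
eef_pos: [542.6, 140.1, 197.5]
tool_rot: [-1.571, 0.0, -0.391]
force: [-0.4, 0.7, -3.4]
width: 17.1
clock: 10.75
eef_pos: [543.1, 140.2, 203.6]
tool_rot: [-1.57, -0.0, -0.391]
force: [-0.1, 0.1, -3.6]
width: 17.1
from [543.1 140.2 203.6] [-1.57  -0.    -0.391] shift x 0.8 y 26.6 z -0.7  turn -0.000 0.002 0.000 clk 10.75 F [-0.1  0.1 -3.6] w 17.1
```

View pics/cr11.png

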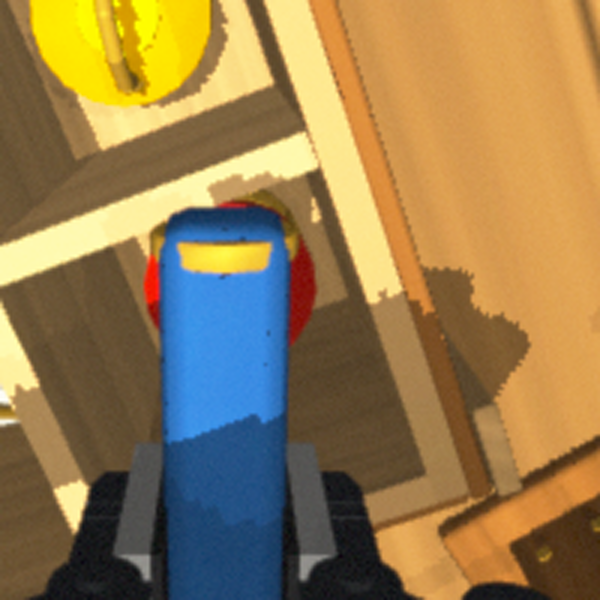

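```bash
python3 -m jog '[{"x":0,"y":-6,"z":0,"ax":0,"ay":0,"az":0,"grip":5},{"x":0,"y":-14,"z":0,"ax":0,"ay":0,"az":0,"grip":5},{"x":0,"y":-24,"z":0,"ax":0,"ay":0,"az":0,"grip":5},{"x":0,"y":-35,"z":0,"ax":0,"ay":0,"az":0,"grip":5},{"x":0,"y":-46,"z":0,"ax":0,"ay":0,"az":0,"grip":5}]'
python3 -m jog '[{"x":0,"y":-12,"z":0,"ax":0,"ay":0,"az":0,"grip":5},{"x":0,"y":-24,"z":0,"ax":0,"ay":0,"az":0,"grip":5},{"x":0,"y":-36,"z":0,"ax":0,"ay":0,"az":0,"grip":5},{"x":0,"y":-48,"z":0,"ax":0,"ay":0,"az":0,"grip":5},{"x":0,"y":-60,"z":0,"ax":0,"ay":0,"az":0,"grip":5}]'
python3 -m jog '[{"x":0,"y":-12,"z":0,"ax":0,"ay":0,"az":0,"grip":5},{"x":0,"y":-24,"z":0,"ax":0,"ay":0,"az":0,"grip":5},{"x":0,"y":-36,"z":0,"ax":0,"ay":0,"az":0,"grip":5},{"x":0,"y":-46,"z":0,"ax":0,"ay":0,"az":0,"grip":5},{"x":0,"y":-52,"z":0,"ax":0,"ay":0,"az":0,"grip":5}]'
python3 -m jog '[{"x":0,"y":0,"z":0,"ax":0,"ay":0,"az":0,"grip":5},{"x":0,"y":0,"z":0,"ax":0,"ay":0,"az":0,"grip":5},{"x":0,"y":0,"z":0,"ax":0,"ay":0,"az":0,"grip":5}]'
python3 - <<'E'
from h import *
go([451,-36,360],-.393); d=snap('scene','s12')
s=read_state();u=proj(d,s['eef_pos']+[0,0,-130]);x,y=int(u[0]),int(u[1]);print(x-60,y-60)
cv2.imwrite('pics/cr12.png',cv2.resize(d['color'][y-60:y+60,x-60:x+60,::-1],(600,600),interpolation=cv2.INTER_CUBIC))
E
```

```text
clock: 11.3
eef_pos: [543.1, 140.3, 250.6]
tool_rot: [-1.57, -0.001, -0.391]
force: [-0.5, 0.5, -2.6]
width: 17.0
clock: 11.8
eef_pos: [542.9, 140.1, 310.4]
tool_rot: [-1.571, -0.0, -0.391]
force: [0.2, 0.1, -3.1]
width: 17.2
clock: 12.3
eef_pos: [543.2, 140.3, 362.5]
tool_rot: [-1.57, -0.001, -0.391]
force: [0.0, -0.5, -3.2]
width: 17.6
clock: 12.6
eef_pos: [542.6, 140.0, 360.7]
tool_rot: [-1.572, 0.001, -0.391]
force: [0.9, -0.8, -3.8]
width: 17.1
from [542.6 140.  360.7] [-1.572e+00  1.000e-03 -3.910e-01] shift x -17.6 y 0.9 z -197.6  turn 0.001 0.002 -0.001 clk 12.6 F [ 0.9 -0.8 -3.8] w 17.1
343 108
```

View pics/cr12.png

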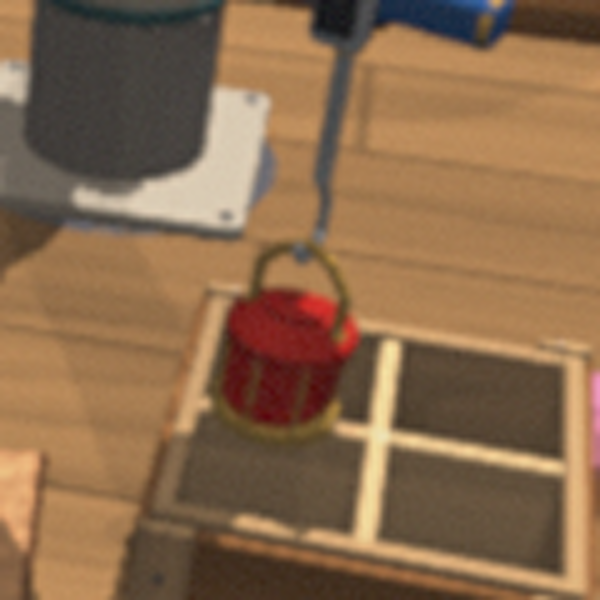

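```bash
python3 - <<'E'
from h import *
np.set_printoptions(precision=1,suppress=True)
d=load('w6'); C=np.array([onz(d,u,v,4) for u,v in [(141,68),(243,77),(242,160),(148,152)]]);print(C,C.mean(0))
d=load('w1'); C=np.array([onz(d,u,v,4) for u,v in [(245,27),(338,15),(345,101),(259,109)]]);print(C,C.mean(0))
d=load('w1'); C=np.array([onz(d,u,v,22) for u,v in [(360,161),(401,166),(393,204),(354,198)]]);print('pad',C,C.mean(0))
C=np.array([onz(d,u,v,22) for u,v in [(347,142),(419,150),(388,275),(328,265)]]);print('plinth',C,C.mean(0))
cv2.imwrite('pics/crp.png',cv2.resize(d['color'][130:290,310:440,::-1],(650,800))[:600])
E
```

```text
[[372.9  18.9   4. ]
 [510.6  34.2   4. ]
 [522.8 -80.2   4. ]
 [384.8 -95.    4. ]] [447.8 -30.5   4. ]
[[373.1  18.4   4. ]
 [508.9  33.8   4. ]
 [522.8 -84.1   4. ]
 [387.1 -96.1   4. ]] [448. -32.   4.]
pad [[ 548.1 -175.7   22. ]
 [ 614.8 -183.8   22. ]
 [ 607.1 -248.5   22. ]
 [ 541.  -237.9   22. ]] [ 577.8 -211.5   22. ]
plinth [[ 526.2 -145.6   22. ]
 [ 641.1 -158.1   22. ]
 [ 609.1 -384.8   22. ]
 [ 499.3 -364.3   22. ]] [ 568.9 -263.2   22. ]
```

View pics/crp.png

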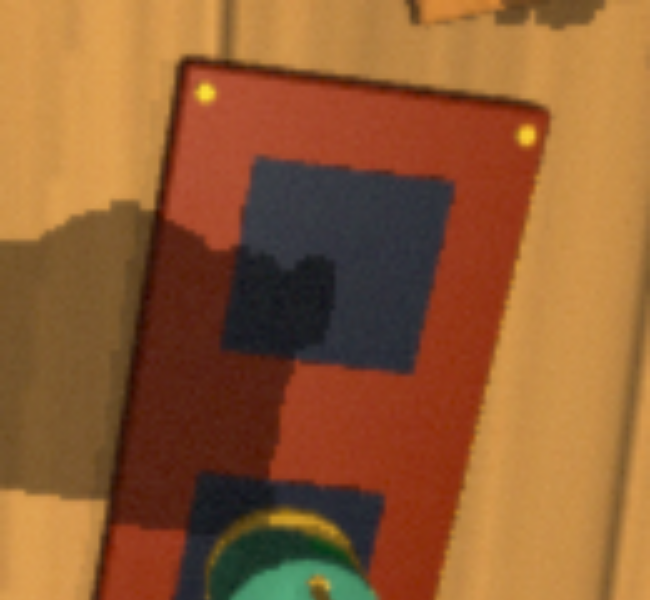

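The lantern hangs on the hook (crop: loop over the wire at (300,250), body red, clear of the crate). I carry it over the mat slowly.

```bash
python3 -m jog '[{"x":0,"y":0,"z":-3,"ax":0,"ay":0,"az":0,"grip":5},{"x":-1,"y":0,"z":-8,"ax":0,"ay":0,"az":0,"grip":5},{"x":-2,"y":0,"z":-15,"ax":0,"ay":0,"az":0,"grip":5},{"x":-3,"y":0,"z":-24,"ax":0,"ay":0,"az":0,"grip":5},{"x":-4,"y":0,"z":-35,"ax":0,"ay":0,"az":0,"grip":5}]'
python3 -m jog '[{"x":-1,"y":0,"z":-12,"ax":0,"ay":0,"az":0,"grip":5},{"x":-2,"y":0,"z":-24,"ax":0,"ay":0,"az":0,"grip":5},{"x":-3,"y":0,"z":-36,"ax":0,"ay":0,"az":0,"grip":5},{"x":-4,"y":0,"z":-48,"ax":0,"ay":0,"az":0,"grip":5},{"x":-5,"y":0,"z":-60,"ax":0,"ay":0,"az":0,"grip":5}]'
python3 -m jog '[{"x":-1,"y":0,"z":-12,"ax":0,"ay":0,"az":0,"grip":5},{"x":-2,"y":0,"z":-24,"ax":0,"ay":0,"az":0,"grip":5},{"x":-3,"y":0,"z":-36,"ax":0,"ay":0,"az":0,"grip":5},{"x":-4,"y":0,"z":-48,"ax":0,"ay":0,"az":0,"grip":5},{"x":-5,"y":0,"z":-60,"ax":0,"ay":0,"az":0,"grip":5}]'
python3 -m jog '[{"x":-1,"y":0,"z":-11,"ax":0,"ay":0,"az":0,"grip":5},{"x":-2,"y":0,"z":-20,"ax":0,"ay":0,"az":0,"grip":5},{"x":-2,"y":0,"z":-27,"ax":0,"ay":0,"az":0,"grip":5},{"x":-2,"y":0,"z":-32,"ax":0,"ay":0,"az":0,"grip":5},{"x":-2,"y":0,"z":-35,"ax":0,"ay":0,"az":0,"grip":5}]'
python3 -m jog '[{"x":0,"y":0,"z":0,"ax":0,"ay":0.02,"az":0,"grip":5},{"x":0,"y":5,"z":0,"ax":0,"ay":0.06,"az":0,"grip":5},{"x":0,"y":12,"z":0,"ax":0,"ay":0.12,"az":0,"grip":5},{"x":0,"y":20,"z":0,"ax":0,"ay":0.2,"az":0,"grip":5},{"x":0,"y":28,"z":0,"ax":0,"ay":0.28,"az":0,"grip":5}]'
python3 -m jog '[{"x":0,"y":10,"z":0,"ax":0,"ay":0.08,"az":0,"grip":5},{"x":0,"y":20,"z":0,"ax":0,"ay":0.16,"az":0,"grip":5},{"x":0,"y":30,"z":0,"ax":0,"ay":0.24,"az":0,"grip":5},{"x":0,"y":40,"z":0,"ax":0,"ay":0.32,"az":0,"grip":5},{"x":0,"y":50,"z":0,"ax":0,"ay":0.38,"az":0,"grip":5}]'
python3 -m jog '[{"x":0,"y":8,"z":0,"ax":0,"ay":0.05,"az":0,"grip":5},{"x":0,"y":15,"z":0,"ax":0,"ay":0.09,"az":0,"grip":5},{"x":0,"y":20,"z":0,"ax":0,"ay":0.12,"az":0,"grip":5},{"x":0,"y":22,"z":0,"ax":0,"ay":0.14,"az":0,"grip":5},{"x":0,"y":22,"z":0,"ax":0,"ay":0.14,"az":0,"grip":5}]'
python3 - <<'E'
from h import *
go([455,-31,260],-1.2); d=snap('scene','s13'); snap('wrist','w13')
s=read_state();u=proj(d,s['eef_pos']+[0,0,-130]);x,y=int(u[0]),int(u[1]);print(x-60,y-60)
cv2.imwrite('pics/cr13.png',cv2.resize(d['color'][y-60:y+60,x-60:x+60,::-1],(600,600),interpolation=cv2.INTER_CUBIC))
E
```

```text
clock: 13.15
eef_pos: [525.4, 108.5, 361.4]
tool_rot: [-1.571, -0.0, -0.391]
force: [-0.1, 0.3, -3.8]
width: 17.2
clock: 13.65
eef_pos: [497.9, 54.7, 361.4]
tool_rot: [-1.571, -0.0, -0.391]
force: [0.4, -0.9, -2.9]
width: 17.1
clock: 14.15
eef_pos: [470.5, 1.3, 361.4]
tool_rot: [-1.571, -0.0, -0.391]
force: [0.0, 0.6, -4.4]
width: 17.3
clock: 14.65
eef_pos: [455.7, -29.8, 361.3]
tool_rot: [-1.571, -0.0, -0.391]
force: [0.7, 0.9, -3.3]
width: 17.2
clock: 15.15
eef_pos: [456.1, -28.9, 333.1]
tool_rot: [-1.57, -0.0, -0.674]
force: [0.6, -0.1, -3.1]
width: 17.0
clock: 15.65
eef_pos: [456.1, -28.8, 283.0]
tool_rot: [-1.57, 0.0, -1.054]
force: [-0.2, 0.5, -3.5]
width: 16.8
clock: 16.15
eef_pos: [455.8, -29.2, 261.2]
tool_rot: [-1.571, 0.0, -1.191]
force: [-0.6, 0.0, -3.0]
width: 17.2
from [455.8 -29.2 261.2] [-1.571  0.    -1.191] shift x 1.4 y 1.2 z -1.4  turn 0.000 0.009 -0.000 clk 16.15 F [-0.6  0.  -3. ] w 17.2
269 113
```

View pics/cr13.png

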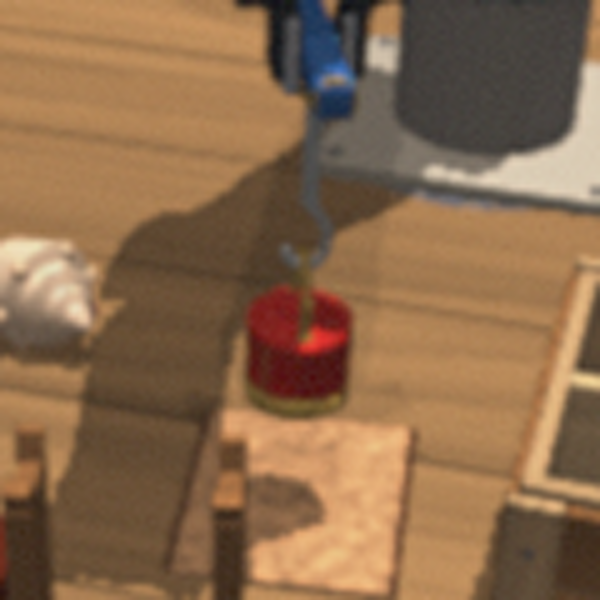

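View pics/w13.png

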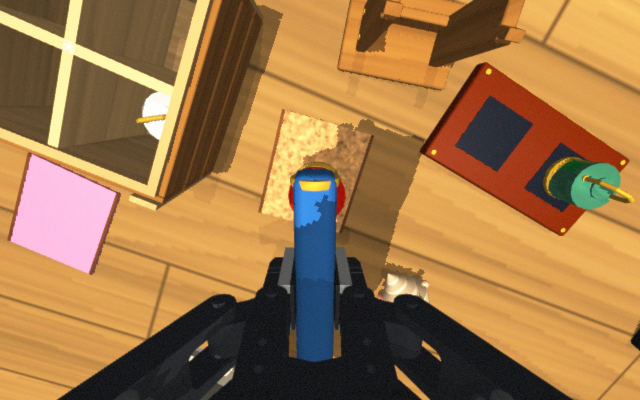

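```bash
python3 -m jog '[{"x":0,"y":8,"z":0,"ax":0,"ay":0,"az":0,"grip":5},{"x":0,"y":20,"z":0,"ax":0,"ay":0,"az":0,"grip":5},{"x":0,"y":34,"z":0,"ax":0,"ay":0,"az":0,"grip":5},{"x":0,"y":46,"z":0,"ax":0,"ay":0,"az":0,"grip":5},{"x":0,"y":56,"z":0,"ax":0,"ay":0,"az":0,"grip":5}]'
python3 -m jog '[{"x":0,"y":6,"z":0,"ax":0,"ay":0,"az":0,"grip":5},{"x":0,"y":10,"z":0,"ax":0,"ay":0,"az":0,"grip":5},{"x":0,"y":12,"z":0,"ax":0,"ay":0,"az":0,"grip":5},{"x":0,"y":14,"z":0,"ax":0,"ay":0,"az":0,"grip":5},{"x":0,"y":16,"z":0,"ax":0,"ay":0,"az":0,"grip":5}]'
python3 -m jog '[{"x":0,"y":2,"z":0,"ax":0,"ay":0,"az":0,"grip":5},{"x":0,"y":4,"z":0,"ax":0,"ay":0,"az":0,"grip":5},{"x":0,"y":6,"z":0,"ax":0,"ay":0,"az":0,"grip":5},{"x":0,"y":8,"z":0,"ax":0,"ay":0,"az":0,"grip":5},{"x":0,"y":10,"z":0,"ax":0,"ay":0,"az":0,"grip":5}]'
python3 -m jog '[{"x":0,"y":2,"z":0,"ax":0,"ay":0,"az":0,"grip":5},{"x":0,"y":4,"z":0,"ax":0,"ay":0,"az":0,"grip":5},{"x":0,"y":4,"z":0,"ax":0,"ay":0,"az":0,"grip":5}]'
python3 - <<'E'
from h import *
go([455,-31,177],-1.2); d=snap('scene','s14')
s=read_state();u=proj(d,s['eef_pos']+[0,0,-130]);x,y=int(u[0]),int(u[1]);print(x-60,y-60)
cv2.imwrite('pics/cr14.png',cv2.resize(d['color'][y-60:y+60,x-60:x+60,::-1],(600,600),interpolation=cv2.INTER_CUBIC))
E
```

```text
clock: 16.75
eef_pos: [455.6, -29.5, 204.5]
tool_rot: [-1.571, 0.0, -1.191]
force: [-0.4, -0.6, -3.1]
width: 17.3
clock: 17.25
eef_pos: [456.0, -29.4, 189.5]
tool_rot: [-1.57, -0.0, -1.191]
force: [-0.2, 0.6, -3.8]
width: 16.9
clock: 17.75
eef_pos: [455.9, -29.4, 179.3]
tool_rot: [-1.57, -0.0, -1.191]
force: [-0.1, 0.1, -1.0]
width: 17.1
clock: 18.05
eef_pos: [455.6, -29.4, 175.1]
tool_rot: [-1.571, 0.0, -1.191]
force: [-0.6, -0.6, -0.6]
width: 17.1
from [455.6 -29.4 175.1] [-1.571  0.    -1.191] shift x 1.2 y -1.9 z -1.1  turn 0.000 0.009 -0.000 clk 18.05 F [-0.6 -0.6 -0.6] w 17.1
268 140
```

View pics/cr14.png

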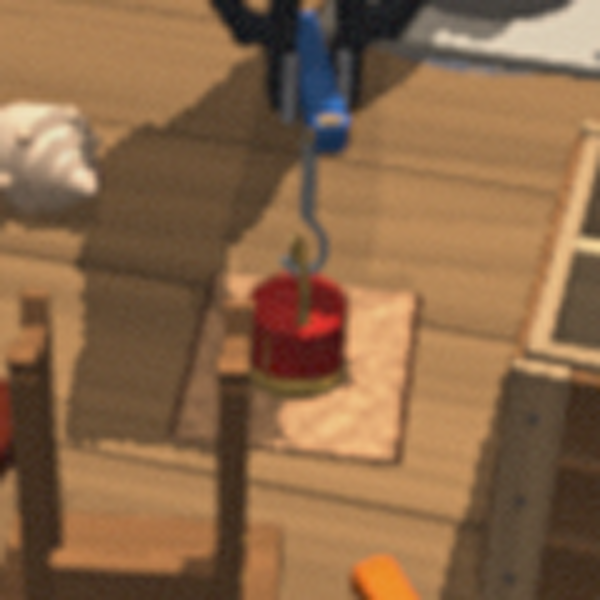

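Lantern stands on the mat, loop peak above the lip. Lower 3 mm more, then back the hook out along -x.

```bash
python3 -m jog '[{"x":0,"y":3,"z":0,"ax":0,"ay":0,"az":0,"grip":5},{"x":0,"y":3,"z":0,"ax":0,"ay":0,"az":0,"grip":5},{"x":-3,"y":3,"z":0,"ax":0,"ay":0,"az":0,"grip":5},{"x":-7,"y":3,"z":0,"ax":0,"ay":0,"az":0,"grip":5},{"x":-12,"y":3,"z":0,"ax":0,"ay":0,"az":0,"grip":5}]'
python3 -m jog '[{"x":-5,"y":0,"z":0,"ax":0,"ay":0,"az":0,"grip":5},{"x":-10,"y":0,"z":0,"ax":0,"ay":0,"az":0,"grip":5},{"x":-15,"y":0,"z":0,"ax":0,"ay":0,"az":0,"grip":5},{"x":-18,"y":0,"z":0,"ax":0,"ay":0,"az":0,"grip":5},{"x":-18,"y":0,"z":0,"ax":0,"ay":0,"az":0,"grip":5}]'
python3 - <<'E'
from h import *
go([455,-31,177],-1.2); d=snap('scene','s15')
s=read_state();u=proj(d,s['eef_pos']+[0,0,-130]);x,y=int(u[0]),int(u[1]);print(x-60,y-60)
cv2.imwrite('pics/cr15.png',cv2.resize(d['color'][y-60:y+60,x-60:x+60,::-1],(600,600),interpolation=cv2.INTER_CUBIC))
E
```

```text
clock: 18.6
eef_pos: [451.2, -17.9, 172.4]
tool_rot: [-1.571, 0.0, -1.191]
force: [0.9, 0.3, -1.6]
width: 17.0
clock: 19.1
eef_pos: [444.4, -1.0, 172.3]
tool_rot: [-1.571, 0.0, -1.19]
force: [-0.1, 0.0, -1.5]
width: 16.8
from [444.4  -1.  172.3] [-1.571  0.    -1.19 ] shift x 31.8 y -4.7 z -1.3  turn 0.000 0.010 -0.000 clk 19.1 F [-0.1  0.  -1.5] w 16.8
279 140
```

View pics/cr15.png

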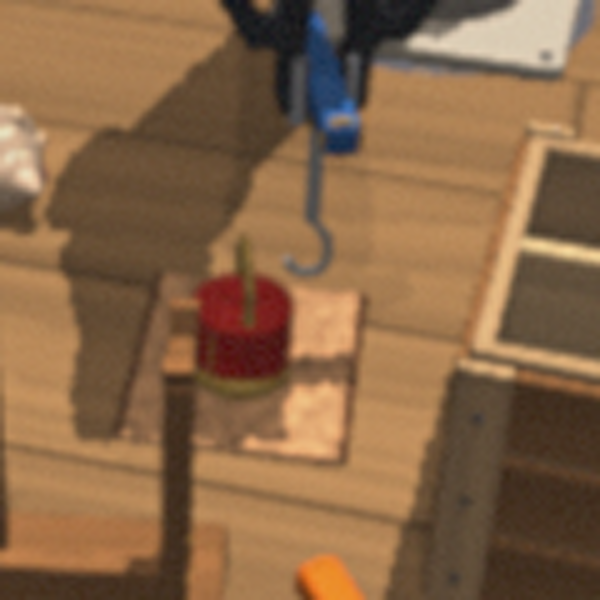

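```bash
python3 -m jog '[{"x":0,"y":-15,"z":0,"ax":0,"ay":0,"az":0,"grip":5},{"x":0,"y":-50,"z":0,"ax":0,"ay":0,"az":0,"grip":5},{"x":0,"y":-90,"z":0,"ax":0,"ay":0,"az":0,"grip":5},{"x":0,"y":-130,"z":0,"ax":0,"ay":-0.1,"az":0,"grip":5},{"x":0,"y":-150,"z":0,"ax":0,"ay":-0.22,"az":0,"grip":5}]'
python3 -c "
from h import *
go([631.6,-61,315],0.192)"
```

```text
clock: 19.65
eef_pos: [445.9, -1.7, 325.6]
tool_rot: [-1.567, -0.003, -0.967]
force: [0.5, -0.1, -1.2]
width: 17.5
from [445.9  -1.7 325.6] [-1.567 -0.003 -0.967] shift x 154.2 y 11.6 z 119.1  turn -0.002 -1.159 0.005 clk 19.65 F [ 0.5 -0.1 -1.2] w 17.5
```

```bash
python3 -m jog '[{"x":24,"y":0,"z":18,"ax":0,"ay":-0.14,"az":0,"grip":5},{"x":52,"y":0,"z":38,"ax":0,"ay":-0.28,"az":0,"grip":5},{"x":82,"y":0,"z":60,"ax":0,"ay":-0.42,"az":0,"grip":5},{"x":112,"y":0,"z":82,"ax":0,"ay":-0.56,"az":0,"grip":5},{"x":134,"y":0,"z":103,"ax":0,"ay":-0.7,"az":0,"grip":5}]'
python3 -c "
from h import *
go([631.6,-61,315],0.192)"
```

```text
clock: 20.15
eef_pos: [606.7, -56.3, 321.9]
tool_rot: [-1.572, -0.0, -0.268]
force: [0.1, 0.3, -1.8]
width: 17.3
from [606.7 -56.3 321.9] [-1.572 -0.    -0.268] shift x 25.2 y 6.9 z 2.0  turn 0.001 -0.460 0.000 clk 20.15 F [ 0.1  0.3 -1.8] w 17.3
```

```bash
python3 -m jog '[{"x":10,"y":0,"z":1,"ax":0,"ay":-0.14,"az":0,"grip":5},{"x":18,"y":0,"z":1,"ax":0,"ay":-0.28,"az":0,"grip":5},{"x":25,"y":0,"z":2,"ax":0,"ay":-0.42,"az":0,"grip":5},{"x":25,"y":0,"z":2,"ax":0,"ay":-0.46,"az":0,"grip":5},{"x":25,"y":0,"z":2,"ax":0,"ay":-0.46,"az":0,"grip":5}]'
python3 -m jog '[{"x":0,"y":0,"z":0,"ax":0,"ay":0,"az":0,"grip":5},{"x":0,"y":0,"z":0,"ax":0,"ay":0,"az":0,"grip":5}]'
python3 -c "
from h import *
go([631.6,-61,151],0.192)"
```

```text
clock: 20.65
eef_pos: [629.7, -59.4, 321.6]
tool_rot: [-1.57, 0.001, 0.188]
force: [0.1, 0.3, -2.4]
width: 16.8
clock: 20.85
eef_pos: [629.7, -58.9, 322.3]
tool_rot: [-1.571, 0.0, 0.188]
force: [0.4, -0.7, -0.3]
width: 17.4
from [629.7 -58.9 322.3] [-1.571  0.     0.188] shift x 1.5 y 171.3 z -2.3  turn 0.000 -0.004 -0.000 clk 20.85 F [ 0.4 -0.7 -0.3] w 17.4
```

```bash
python3 -m jog '[{"x":1.5,"y":15,"z":-2.3,"ax":0,"ay":-0.004,"az":0,"grip":5},{"x":1.5,"y":50,"z":-2.3,"ax":0,"ay":-0.004,"az":0,"grip":5},{"x":1.5,"y":90,"z":-2.3,"ax":0,"ay":-0.004,"az":0,"grip":5},{"x":1.5,"y":120,"z":-2.3,"ax":0,"ay":-0.004,"az":0,"grip":5},{"x":1.5,"y":135,"z":-2.3,"ax":0,"ay":-0.004,"az":0,"grip":5}]'
python3 -m jog '[{"x":0,"y":0,"z":0,"ax":0,"ay":0,"az":0,"grip":5},{"x":0,"y":0,"z":0,"ax":0,"ay":0,"az":0,"grip":5}]'
python3 -c "
from h import *
go([631.6,-61,151],0.192)
d=snap('wrist','w16')"
```

```text
clock: 21.35
eef_pos: [629.5, -61.1, 183.4]
tool_rot: [-1.57, 0.006, 0.193]
force: [-1.0, -0.9, -0.7]
width: 16.8
clock: 21.55
eef_pos: [632.6, -60.7, 188.1]
tool_rot: [-1.571, -0.002, 0.193]
force: [0.5, 0.7, -1.3]
width: 16.9
from [632.6 -60.7 188.1] [-1.571 -0.002  0.193] shift x -1.1 y 37.1 z -0.1  turn 0.000 0.001 0.002 clk 21.55 F [ 0.5  0.7 -1.3] w 16.9
```

View pics/w16.png

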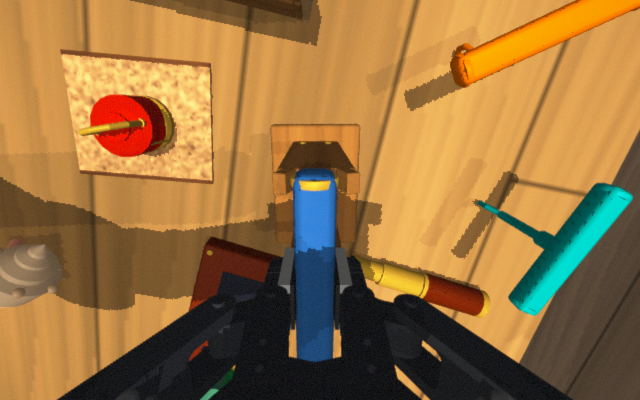

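```bash
python3 -m jog '[{"x":-0.5,"y":8,"z":0,"ax":0,"ay":0,"az":0,"grip":5},{"x":-0.5,"y":16,"z":0,"ax":0,"ay":0,"az":0,"grip":5},{"x":-0.5,"y":22,"z":0,"ax":0,"ay":0,"az":0,"grip":5},{"x":-0.5,"y":27,"z":0,"ax":0,"ay":0,"az":0,"grip":5},{"x":-0.5,"y":30,"z":0,"ax":0,"ay":0,"az":0,"grip":5}]'
python3 -m jog '[{"x":0,"y":2,"z":0,"ax":0,"ay":0,"az":0,"grip":5},{"x":0,"y":4,"z":0,"ax":0,"ay":0,"az":0,"grip":5},{"x":0,"y":6,"z":0,"ax":0,"ay":0,"az":0,"grip":5},{"x":0,"y":6,"z":0,"ax":0,"ay":0,"az":0,"grip":5}]'
python3 -c "
from h import *
go([631.6,-61,151],0.192)"
```

```text
clock: 22.1
eef_pos: [631.0, -60.9, 156.6]
tool_rot: [-1.571, 0.001, 0.193]
force: [0.4, -0.5, -1.7]
width: 16.9
clock: 22.5
eef_pos: [631.4, -60.9, 151.2]
tool_rot: [-1.571, -0.0, 0.193]
force: [-0.3, -0.2, -0.9]
width: 17.0
from [631.4 -60.9 151.2] [-1.571 -0.     0.193] shift x 0.2 y 0.2 z -0.2  turn -0.000 0.001 0.000 clk 22.5 F [-0.3 -0.2 -0.9] w 17.0
```

Seated. Open and rise.

```bash
python3 -m jog '[{"x":0,"y":0.5,"z":0,"ax":0,"ay":0,"az":0,"grip":22},{"x":0,"y":0.5,"z":0,"ax":0,"ay":0,"az":0,"grip":35},{"x":0,"y":0.5,"z":0,"ax":0,"ay":0,"az":0,"grip":50},{"x":0,"y":0.5,"z":0,"ax":0,"ay":0,"az":0,"grip":50},{"x":0,"y":0.5,"z":0,"ax":0,"ay":0,"az":0,"grip":50}]'
python3 -m jog '[{"x":0,"y":-20,"z":0,"ax":0,"ay":0,"az":0,"grip":50},{"x":0,"y":-45,"z":0,"ax":0,"ay":0,"az":0,"grip":50},{"x":0,"y":-80,"z":0,"ax":0,"ay":0,"az":0,"grip":70},{"x":0,"y":-110,"z":0,"ax":0,"ay":0,"az":0,"grip":70},{"x":0,"y":-110,"z":0,"ax":0,"ay":0,"az":0,"grip":70}]'
python3 -c "
from h import *
go([631.6,-61,151],0.192); d=snap('wrist','w17'); d=snap('scene','s17')
cv2.imwrite('pics/cr17.png',cv2.resize(d['color'][180:280,230:360,::-1],(780,600),interpolation=cv2.INTER_CUBIC))"
```

```text
clock: 23.0
eef_pos: [631.4, -60.9, 151.0]
tool_rot: [-1.571, -0.0, 0.193]
force: [0.5, -0.4, 0.2]
width: 50.2
clock: 23.5
eef_pos: [634.1, -60.5, 265.7]
tool_rot: [-1.573, -0.009, 0.193]
force: [0.5, 1.1, 0.1]
width: 70.5
from [634.1 -60.5 265.7] [-1.573 -0.009  0.193] shift x -3.5 y 114.7 z 0.2  turn 0.002 0.001 0.009 clk 23.5 F [0.5 1.1 0.1] w 70.5
```

View pics/w17.png

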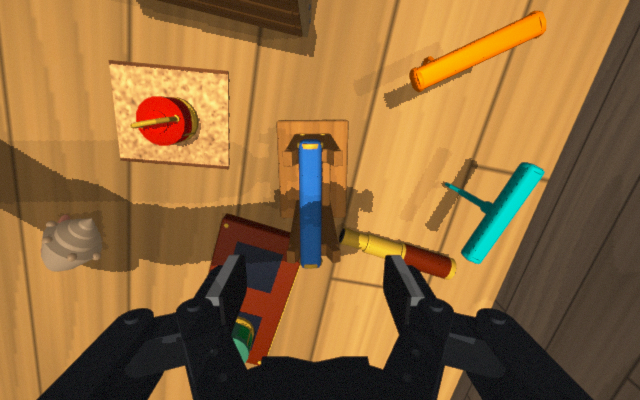

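View pics/cr17.png

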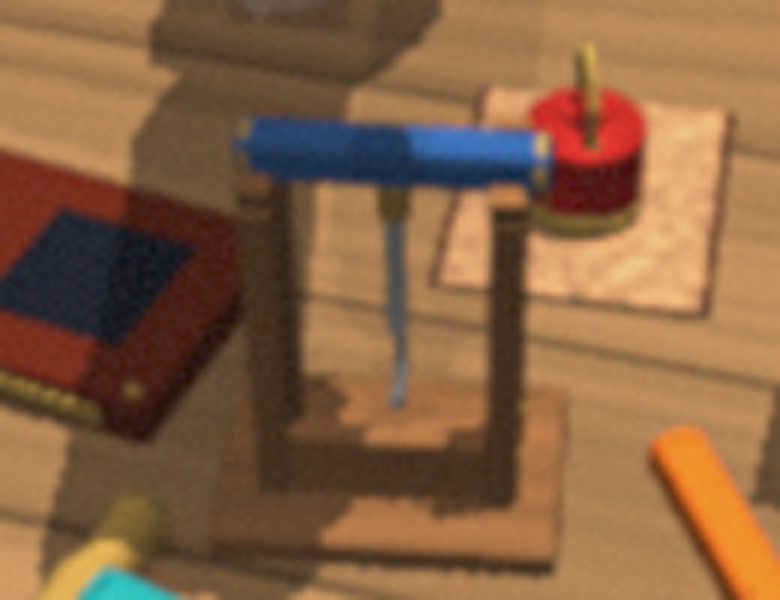

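```bash
python3 -m jog '[{"x":0,"y":-5,"z":-10,"ax":0,"ay":0.14,"az":0,"grip":70},{"x":-30,"y":-5,"z":-40,"ax":0,"ay":0.28,"az":0,"grip":70},{"x":-60,"y":-5,"z":-70,"ax":0,"ay":0.42,"az":0,"grip":70},{"x":-90,"y":-5,"z":-100,"ax":0,"ay":0.56,"az":0,"grip":70},{"x":-120,"y":-5,"z":-130,"ax":0,"ay":0.7,"az":0,"grip":70}]'
python3 -c "
from h import *
go([468,-248,150],-1.14)"
```

```text
clock: 24.1
eef_pos: [536.4, -212.5, 264.3]
tool_rot: [-1.571, 0.003, -0.513]
force: [0.6, -0.0, -0.6]
width: 70.3
from [ 536.4 -212.5  264.3] [-1.571  0.003 -0.513] shift x -41.9 y 114.5 z -64.4  turn 0.001 0.627 -0.002 clk 24.1 F [ 0.6 -0.  -0.6] w 70.3
```

```bash
python3 -m jog '[{"x":-20,"y":0,"z":-25,"ax":0,"ay":0.13,"az":0,"grip":70},{"x":-42,"y":25,"z":-50,"ax":0,"ay":0.26,"az":0,"grip":70},{"x":-42,"y":55,"z":-64,"ax":0,"ay":0.4,"az":0,"grip":70},{"x":-42,"y":85,"z":-64,"ax":0,"ay":0.53,"az":0,"grip":70},{"x":-42,"y":110,"z":-64,"ax":0,"ay":0.63,"az":0,"grip":70}]'
python3 -m jog '[{"x":0,"y":0,"z":0,"ax":0,"ay":0,"az":0,"grip":70},{"x":0,"y":0,"z":0,"ax":0,"ay":0,"az":0,"grip":70}]'
python3 -c "
from h import *
go([468,-248,150],-1.14);d=snap('wrist','w18')"
```

```text
clock: 24.6
eef_pos: [468.7, -247.2, 153.4]
tool_rot: [-1.573, 0.002, -1.143]
force: [-0.2, 0.6, 1.1]
width: 70.1
clock: 24.8
eef_pos: [470.2, -246.6, 155.2]
tool_rot: [-1.572, 0.002, -1.134]
force: [0.6, 0.5, 0.5]
width: 69.9
from [ 470.2 -246.6  155.2] [-1.572  0.002 -1.134] shift x 0.3 y 5.2 z -2.5  turn 0.002 0.006 -0.002 clk 24.8 F [0.6 0.5 0.5] w 69.9
```

View pics/w18.png

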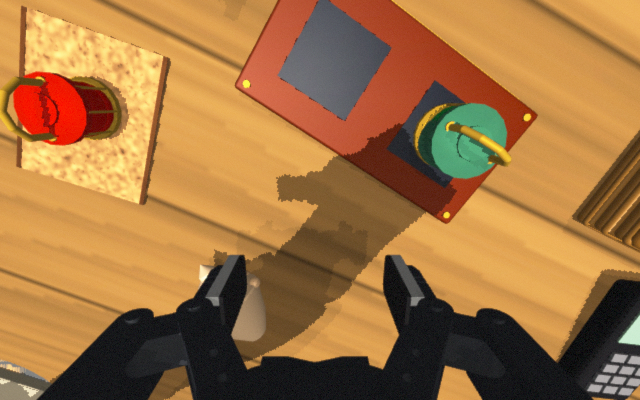

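```bash
python3 - <<'E'
from h import *
d=load('w18')
cv2.imwrite('pics/cr18.png',cv2.resize(d['color'][50:170,0:150,::-1],(750,600),interpolation=cv2.INTER_CUBIC))
E
```

```text
(no output)
```

View pics/cr18.png

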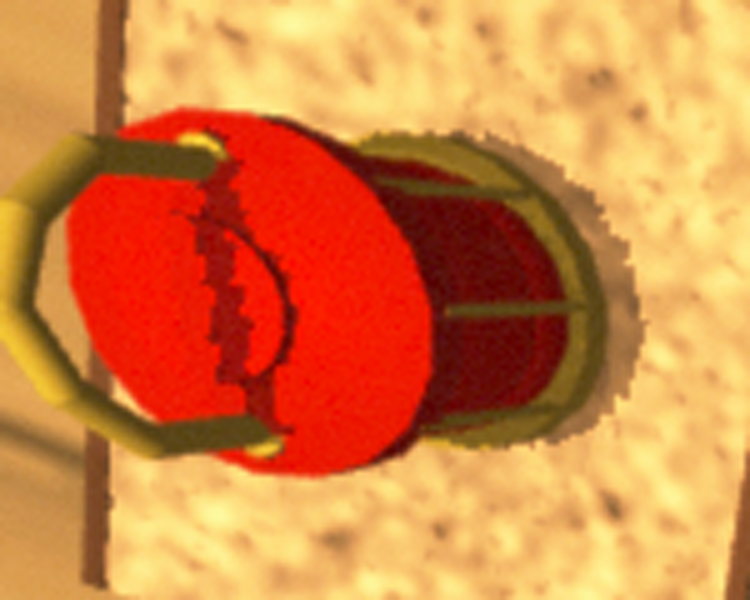

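```bash
python3 -m jog '[{"x":0,"y":-30,"z":0,"ax":0,"ay":-0.14,"az":0,"grip":70},{"x":0,"y":-65,"z":0,"ax":0,"ay":-0.28,"az":0,"grip":70},{"x":-20,"y":-90,"z":0,"ax":0,"ay":-0.42,"az":0,"grip":70},{"x":-55,"y":-95,"z":18,"ax":0,"ay":-0.56,"az":0,"grip":70},{"x":-95,"y":-95,"z":38,"ax":0,"ay":-0.7,"az":0,"grip":70}]'
python3 -c "
from h import *
go([443,212,220],1.95)"
```

```text
clock: 25.35
eef_pos: [466.5, -145.6, 253.9]
tool_rot: [-1.571, -0.007, -0.433]
force: [1.0, -0.1, 0.2]
width: 70.0
from [ 466.5 -145.6  253.9] [-1.571 -0.007 -0.433] shift x -171.8 y 32.7 z 314.7  turn 0.008 -2.383 0.003 clk 25.35 F [ 1.  -0.1  0.2] w 70.0
```

```bash
python3 -m jog '[{"x":-14,"y":0,"z":30,"ax":0,"ay":-0.14,"az":0,"grip":70},{"x":-32,"y":0,"z":64,"ax":0,"ay":-0.28,"az":0,"grip":70},{"x":-50,"y":0,"z":98,"ax":0,"ay":-0.42,"az":0,"grip":70},{"x":-68,"y":0,"z":132,"ax":0,"ay":-0.56,"az":0,"grip":70},{"x":-86,"y":0,"z":165,"ax":0,"ay":-0.7,"az":0,"grip":70}]'
python3 -c "
from h import *
go([443,212,220],1.95)"
```

```text
clock: 25.85
eef_pos: [457.7, 42.5, 252.5]
tool_rot: [-1.572, -0.003, 0.27]
force: [0.5, -0.4, -0.1]
width: 70.0
from [457.7  42.5 252.5] [-1.572 -0.003  0.27 ] shift x 31.0 y 32.4 z 167.3  turn 0.004 -1.680 0.001 clk 25.85 F [ 0.5 -0.4 -0.1] w 70.0
```

```bash
python3 -m jog '[{"x":6,"y":0,"z":34,"ax":0,"ay":-0.14,"az":0,"grip":70},{"x":12,"y":5,"z":68,"ax":0,"ay":-0.28,"az":0,"grip":70},{"x":20,"y":15,"z":105,"ax":0,"ay":-0.42,"az":0,"grip":70},{"x":27,"y":25,"z":140,"ax":0,"ay":-0.56,"az":0,"grip":70},{"x":31,"y":32,"z":167,"ax":0,"ay":-0.7,"az":0,"grip":70}]'
python3 -m jog '[{"x":0,"y":0,"z":0,"ax":0,"ay":-0.14,"az":0,"grip":70},{"x":0,"y":0,"z":0,"ax":0,"ay":-0.28,"az":0,"grip":70},{"x":0,"y":0,"z":0,"ax":0,"ay":-0.42,"az":0,"grip":70},{"x":0,"y":0,"z":0,"ax":0,"ay":-0.56,"az":0,"grip":70},{"x":0,"y":0,"z":0,"ax":0,"ay":-0.7,"az":0,"grip":70}]'
python3 -m jog '[{"x":0,"y":0,"z":0,"ax":0,"ay":-0.14,"az":0,"grip":70},{"x":0,"y":0,"z":0,"ax":0,"ay":-0.28,"az":0,"grip":70},{"x":0,"y":0,"z":0,"ax":0,"ay":-0.28,"az":0,"grip":70},{"x":0,"y":0,"z":0,"ax":0,"ay":-0.28,"az":0,"grip":70},{"x":0,"y":0,"z":0,"ax":0,"ay":-0.28,"az":0,"grip":70}]'
python3 -c "
from h import *
go([443,212,220],1.95);d=snap('wrist','w19')"
```

```text
clock: 26.35
eef_pos: [444.1, 212.8, 220.1]
tool_rot: [-1.573, -0.003, 0.971]
force: [0.6, 0.2, -0.1]
width: 70.1
clock: 26.85
eef_pos: [444.6, 210.3, 220.3]
tool_rot: [-1.574, 0.0, 1.67]
force: [-0.1, 0.3, -0.2]
width: 70.2
clock: 27.35
eef_pos: [444.0, 210.3, 219.4]
tool_rot: [-1.572, 0.001, 1.941]
force: [-0.9, -0.2, 0.0]
width: 69.9
from [444.  210.3 219.4] [-1.572e+00  1.000e-03  1.941e+00] shift x 2.0 y -0.6 z 0.3  turn 0.001 -0.009 -0.001 clk 27.35 F [-0.9 -0.2  0. ] w 69.9
```

View pics/w19.png

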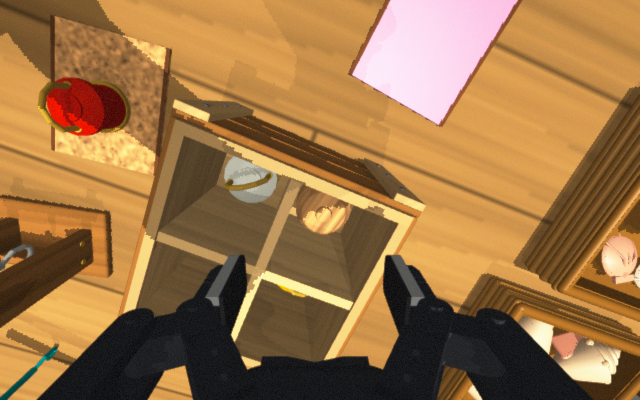

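```bash
python3 - <<'E'
from h import *
d=load('w19')
cv2.imwrite('pics/cr19.png',cv2.resize(d['color'][60:150,25:145,::-1],(800,600),interpolation=cv2.INTER_CUBIC))
E
```

```text
(no output)
```

View pics/cr19.png

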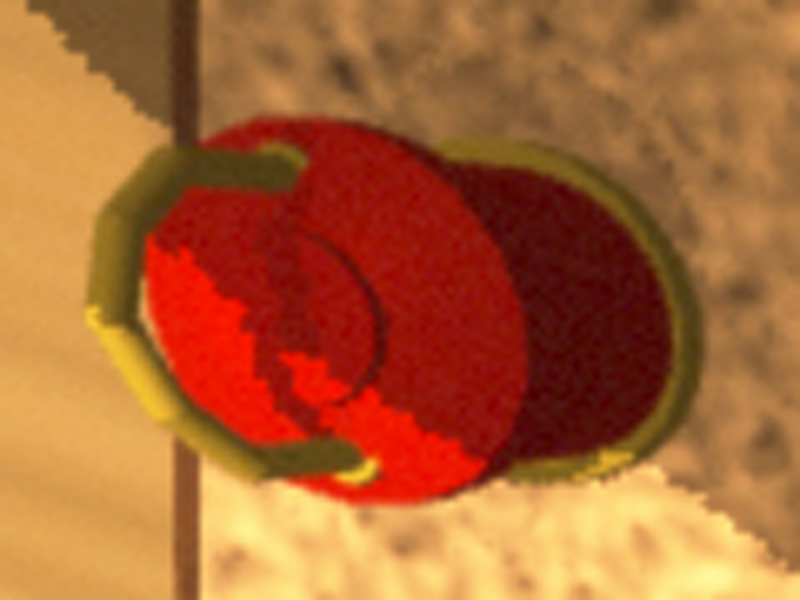

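```bash
python3 - <<'E'
from h import *
np.set_printoptions(precision=1,suppress=True)
for f,a,b,s,o in [('w19',(290,165),(350,465),20/3,(25,60)),('w18',(205,150),(265,440),5,(0,50))]:
    d=load(f); A=onz(d,o[0]+a[0]/s,o[1]+a[1]/s,53);B=onz(d,o[0]+b[0]/s,o[1]+b[1]/s,53)
    v=A-B; print(f,A,B,(A+B)/2,np.linalg.norm(v),'angle',np.degrees(np.arctan2(v[1],v[0])))
E
```

```text
w19 [433.9 -36.4  53. ] [472.1 -23.3  53. ] [453.  -29.8  53. ] 40.382504376811596 angle -161.08857683596796
w18 [473.1 -27.3  53. ] [434.9 -42.4  53. ] [454.  -34.9  53. ] 41.1218578618248 angle 21.50534141515037
```

```bash
python3 - <<'E'
from h import *
np.set_printoptions(precision=1,suppress=True)
d=load('w1'); a=onz(d,351,148.6,22);b=onz(d,415.4,157,22);v=b-a;print(a,b,np.degrees(np.arctan2(v[1],v[0])))
C=np.array([onz(d,310+x/5,130+y/5,22) for x,y in [(256,158),(453,182),(413,373),(222,350)]]);print('pad',C,C.mean(0)); v=C[1]+C[2]-C[0]-C[3];print(np.degrees(np.arctan2(v[1],v[0])))
d=load('w18'); P=[onz(d,*p,22) for p in [(247,84),(446,215),(529,117)]];print(P)
v=P[0]-P[1];print(np.degrees(np.arctan2(v[1],v[0]))-90); v=P[2]-P[1];print(np.degrees(np.arctan2(v[1],v[0])))
d=load('w13'); cv2.imwrite('pics/crq.png',cv2.resize(d['color'][55:245,420:630,::-1],(770,697))[:600])
E
```

```text
[ 532.9 -155.9   22. ] [ 636.5 -169.2   22. ] -7.3256532496068525
pad [[ 550.1 -176.7   22. ]
 [ 614.2 -184.4   22. ]
 [ 606.5 -249.5   22. ]
 [ 541.9 -241.4   22. ]] [ 578.2 -213.    22. ]
-7.032076441310133
[array([ 532.4, -156.1,   22. ]), array([ 504.5, -365.8,   22. ]), array([ 608.8, -380.8,   22. ])]
-7.5762632119969595
-8.206667192966867
```

View pics/crq.png

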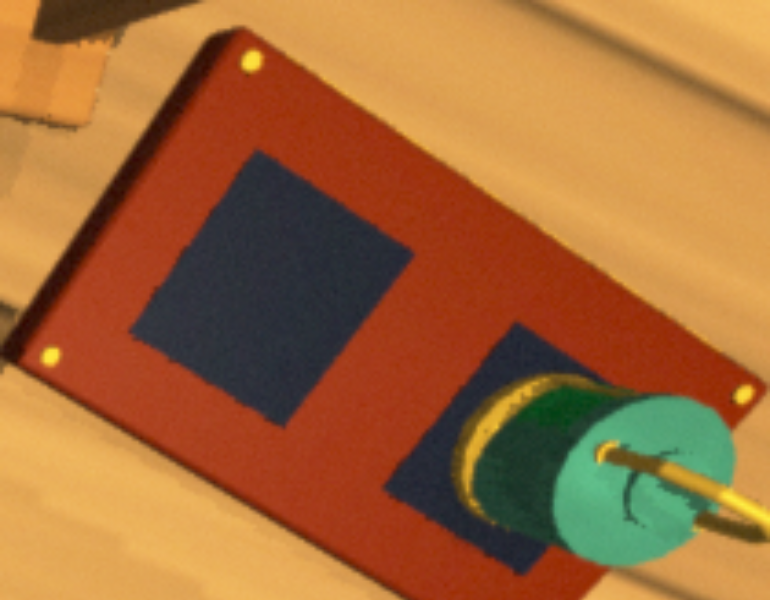

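```bash
python3 - <<'E'
from h import *
d=load('w13');C=np.array([onz(d,420+x/3.667,55+y/3.667,22) for x,y in [(257,150),(413,253),(283,427),(131,333)]]);print(C,C.mean(0))
go([454,-32,200],1.93)
E
```

```text
[[ 613.6723836  -185.01986588   22.        ]
 [ 605.37329632 -249.10454053   22.        ]
 [ 540.33394644 -241.38950739   22.        ]
 [ 548.80867433 -177.13681705   22.        ]] [ 577.04707517 -213.16268271   22.        ]
from [443.9 210.3 219.3] [-1.572e+00  1.000e-03  1.941e+00] shift x -229.5 y 19.3 z 78.4  turn 0.001 0.011 -0.001 clk 27.4 F [-0.2  0.3 -0.4] w 69.9
```

```bash
python3 -m jog '[{"x":-40,"y":0,"z":14,"ax":0,"ay":0,"az":0,"grip":85},{"x":-85,"y":0,"z":29,"ax":0,"ay":0,"az":0,"grip":85},{"x":-130,"y":5,"z":44,"ax":0,"ay":0,"az":0,"grip":85},{"x":-175,"y":10,"z":60,"ax":0,"ay":0,"az":0,"grip":85},{"x":-210,"y":19,"z":72,"ax":0,"ay":0.011,"az":0,"grip":85}]'
python3 -m jog '[{"x":-15,"y":0,"z":4,"ax":0,"ay":0,"az":0,"grip":85},{"x":-19,"y":0,"z":6,"ax":0,"ay":0,"az":0,"grip":85},{"x":-19,"y":0,"z":6,"ax":0,"ay":0,"az":0,"grip":85},{"x":-19,"y":0,"z":6,"ax":0,"ay":0,"az":0,"grip":85}]'
python3 -c "
from h import *
go([454,-32,31],1.93);d=snap('wrist','w20')"
```

```text
clock: 27.9
eef_pos: [453.0, -14.5, 199.9]
tool_rot: [-1.571, 0.002, 1.929]
force: [0.3, 0.2, -0.5]
width: 85.4
clock: 28.3
eef_pos: [454.3, -29.9, 200.3]
tool_rot: [-1.572, -0.0, 1.934]
force: [1.1, -0.1, -0.6]
width: 85.0
from [454.3 -29.9 200.3] [-1.572 -0.     1.934] shift x -1.9 y 169.3 z 1.3  turn 0.001 0.004 0.000 clk 28.3 F [ 1.1 -0.1 -0.6] w 85.0
```

View pics/w20.png

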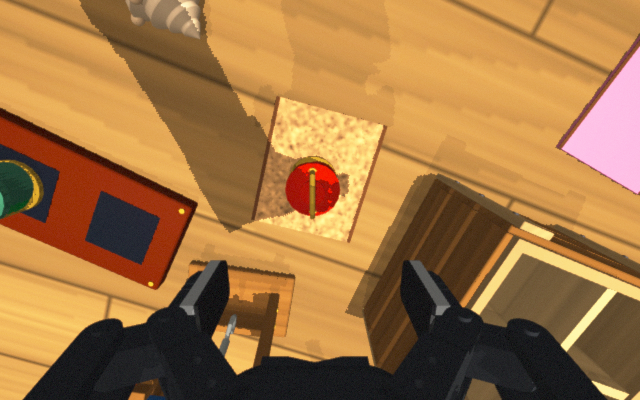

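```bash
python3 - <<'E'
from h import *
d=load('w20'); red=lambda h:((h[...,0]<8)|(h[...,0]>172))&(h[...,1]>190)&(h[...,2]>100)
c,e,bp=big(d,red,(270,145,360,225)); print(c,bp); 
m=bp.mean(0); print(onz(d,*m,51),onz(d,*c,51))
cv2.imwrite('pics/cr20.png',cv2.resize(d['color'][140:240,262:362,::-1],(600,600),interpolation=cv2.INTER_CUBIC))
E
```

```text
[312.32373737 188.08888889] [[285. 162.]
 [339. 162.]
 [339. 215.]
 [285. 215.]]
[450.83416038 -33.40031175  51.        ] [450.33928522 -33.25357106  51.        ]
```

View pics/cr20.png

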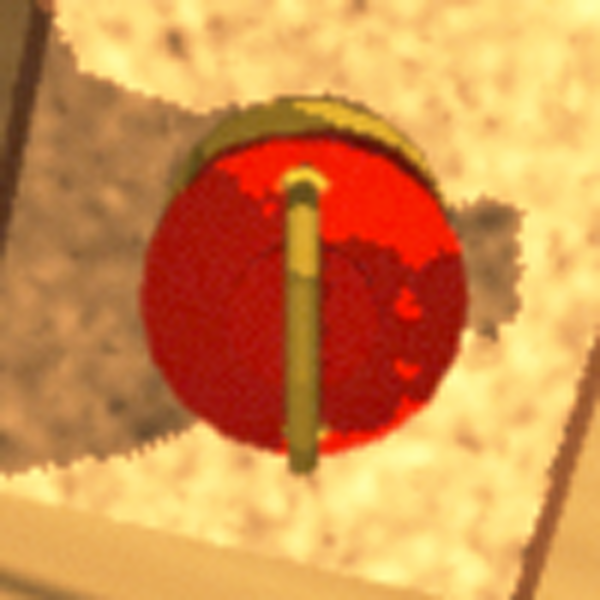

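```bash
python3 -m jog '[{"x":-1.8,"y":20,"z":2.6,"ax":0,"ay":0,"az":0,"grip":85},{"x":-1.8,"y":45,"z":2.6,"ax":0,"ay":0,"az":0,"grip":85},{"x":-1.8,"y":65,"z":2.6,"ax":0,"ay":0,"az":0,"grip":85},{"x":-1.8,"y":80,"z":2.6,"ax":0,"ay":0,"az":0,"grip":85},{"x":-1.8,"y":85,"z":2.6,"ax":0,"ay":0,"az":0,"grip":85}]'
python3 -c "
from h import *
go([452.5,-32.5,31],1.93);d=snap('wrist','w21')"
```

```text
clock: 28.85
eef_pos: [451.7, -32.6, 113.9]
tool_rot: [-1.569, -0.001, 1.935]
force: [-0.1, 0.1, 0.5]
width: 84.7
from [451.7 -32.6 113.9] [-1.569e+00 -1.000e-03  1.935e+00] shift x -0.3 y 82.9 z -0.9  turn -0.001 0.005 0.001 clk 28.85 F [-0.1  0.1  0.5] w 84.7
```

View pics/w21.png

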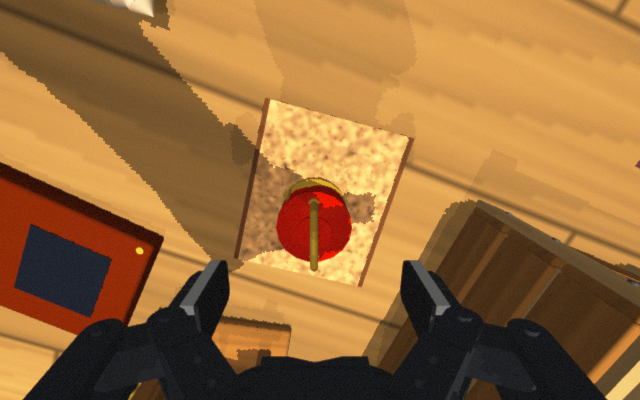

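```bash
python3 - <<'E'
from h import *
d=load('w21'); print(onz(d,314,223,50),onz(d,314,223,47))
E
python3 -m jog '[{"x":0,"y":15,"z":0,"ax":0,"ay":0,"az":0,"grip":85},{"x":0,"y":32,"z":0,"ax":0,"ay":0,"az":0,"grip":85},{"x":0,"y":48,"z":0,"ax":0,"ay":0,"az":0,"grip":85},{"x":0,"y":62,"z":0,"ax":0,"ay":0,"az":0,"grip":85},{"x":0,"y":70,"z":0,"ax":0,"ay":0,"az":0,"grip":85}]'
python3 -m jog '[{"x":0,"y":5,"z":0,"ax":0,"ay":0,"az":0,"grip":85},{"x":0,"y":10,"z":0,"ax":0,"ay":0,"az":0,"grip":85},{"x":0,"y":12,"z":0,"ax":0,"ay":0,"az":0,"grip":85},{"x":0,"y":12,"z":0,"ax":0,"ay":0,"az":0,"grip":85}]'
python3 -c "
from h import *
go([452.5,-32.5,31],1.93);d=snap('wrist','w22');d=snap('scene','s22');cv2.imwrite('pics/cr22.png',cv2.resize(d['color'][130:250,270:390,::-1],(600,600),interpolation=cv2.INTER_CUBIC))"
```

```text
[448.74451802 -33.78745392  50.        ] [449.86243384 -33.36016838  47.        ]
clock: 29.4
eef_pos: [452.7, -33.4, 44.7]
tool_rot: [-1.572, 0.0, 1.933]
force: [-0.4, -0.1, -0.4]
width: 84.8
clock: 29.8
eef_pos: [452.4, -33.9, 32.9]
tool_rot: [-1.571, 0.0, 1.932]
force: [0.0, -0.8, 0.7]
width: 85.0
from [452.4 -33.9  32.9] [-1.571  0.     1.932] shift x 1.3 y 1.9 z -0.6  turn 0.000 0.002 -0.000 clk 29.8 F [ 0.  -0.8  0.7] w 85.0
```

View pics/w22.png

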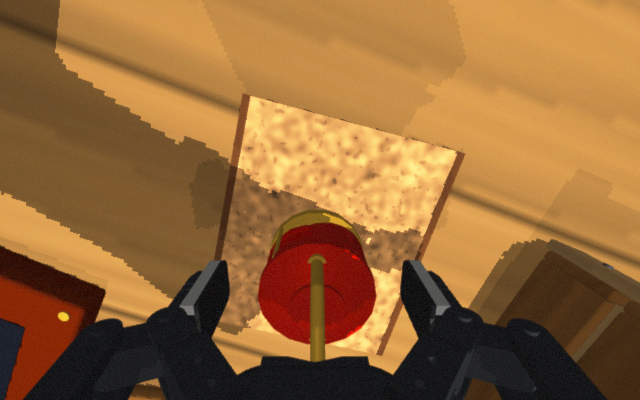

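View pics/cr22.png

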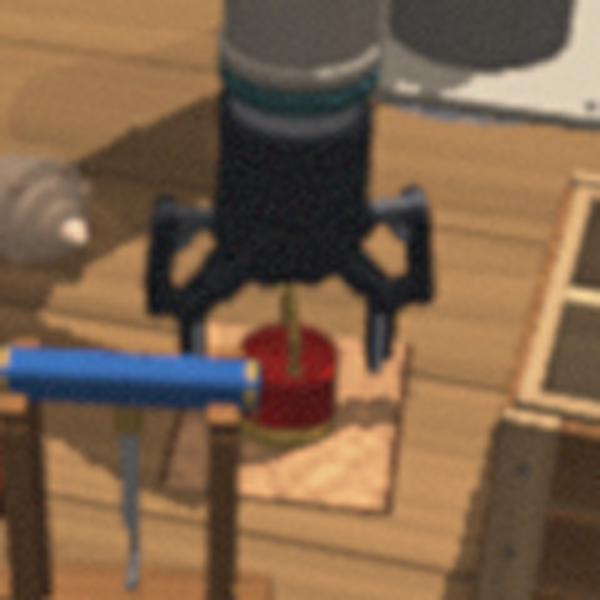

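```bash
python3 -m jog '[{"x":0.5,"y":1,"z":1.5,"ax":0,"ay":0,"az":0,"grip":75},{"x":0.5,"y":1,"z":1.5,"ax":0,"ay":0,"az":0,"grip":65},{"x":0.5,"y":1,"z":1.5,"ax":0,"ay":0,"az":0,"grip":58},{"x":0.5,"y":1,"z":1.5,"ax":0,"ay":0,"az":0,"grip":52},{"x":0.5,"y":1,"z":1.5,"ax":0,"ay":0,"az":0,"grip":45}]'
python3 -m jog '[{"x":0,"y":0,"z":0,"ax":0,"ay":0,"az":0,"grip":45},{"x":0,"y":0,"z":0,"ax":0,"ay":0,"az":0,"grip":45},{"x":0,"y":0,"z":0,"ax":0,"ay":0,"az":0,"grip":45}]'
python3 -c "
from h import *
go([452.5,-32.5,31],1.93);d=snap('wrist','w23')"
```

```text
clock: 30.4
eef_pos: [450.7, -34.0, 32.3]
tool_rot: [-1.571, 0.0, 1.932]
force: [-1.1, -0.4, 6.1]
width: 52.7
clock: 30.7
eef_pos: [450.7, -34.0, 32.3]
tool_rot: [-1.571, 0.001, 1.932]
force: [-1.6, 0.5, 5.9]
width: 52.6
from [450.7 -34.   32.3] [-1.571e+00  1.000e-03  1.932e+00] shift x 0.8 y 1.3 z -2.2  turn 0.000 0.002 -0.001 clk 30.7 F [-1.6  0.5  5.9] w 52.6
```

View pics/w23.png

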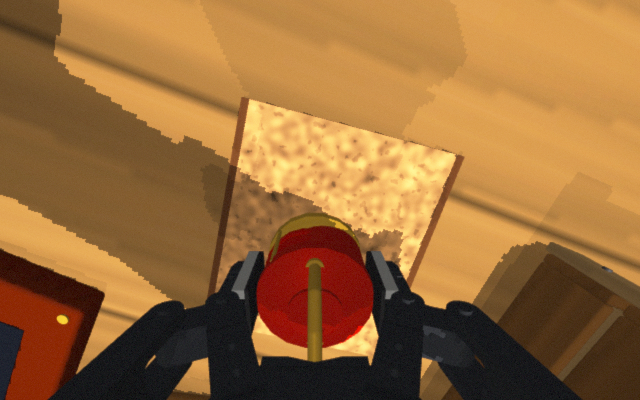

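```bash
python3 -m jog '[{"x":0,"y":-6,"z":0,"ax":0,"ay":0,"az":0,"grip":45},{"x":0,"y":-20,"z":0,"ax":0,"ay":0,"az":0,"grip":45},{"x":0,"y":-45,"z":0,"ax":0,"ay":0,"az":0,"grip":45},{"x":0,"y":-75,"z":0,"ax":0,"ay":0.05,"az":0,"grip":45},{"x":0,"y":-100,"z":0,"ax":0,"ay":0.15,"az":0,"grip":45}]'
python3 -m jog '[{"x":0,"y":-15,"z":0,"ax":0,"ay":0.12,"az":0,"grip":45},{"x":0,"y":-20,"z":0,"ax":0,"ay":0.24,"az":0,"grip":45},{"x":0,"y":-20,"z":0,"ax":0,"ay":0.36,"az":0,"grip":45},{"x":0,"y":-20,"z":0,"ax":0,"ay":0.48,"az":0,"grip":45},{"x":0,"y":-20,"z":0,"ax":0,"ay":0.6,"az":0,"grip":45}]'
python3 -c "
from h import *
go([578,-213,150],-0.13)"
```

```text
clock: 31.25
eef_pos: [450.3, -33.8, 133.0]
tool_rot: [-1.57, -0.001, 1.779]
force: [0.6, -1.0, -2.3]
width: 52.5
clock: 31.75
eef_pos: [450.2, -34.0, 152.0]
tool_rot: [-1.57, -0.0, 1.177]
force: [-0.3, 1.0, -2.2]
width: 52.6
from [450.2 -34.  152. ] [-1.57  -0.     1.177] shift x -116.3 y 1.9 z -186.6  turn -0.000 1.307 -0.000 clk 31.75 F [-0.3  1.  -2.2] w 52.6
```

```bash
python3 -m jog '[{"x":-6,"y":0,"z":-10,"ax":0,"ay":0.12,"az":0,"grip":45},{"x":-18,"y":0,"z":-28,"ax":0,"ay":0.24,"az":0,"grip":45},{"x":-32,"y":0,"z":-52,"ax":0,"ay":0.36,"az":0,"grip":45},{"x":-46,"y":0,"z":-75,"ax":0,"ay":0.48,"az":0,"grip":45},{"x":-60,"y":0,"z":-98,"ax":0,"ay":0.6,"az":0,"grip":45}]'
python3 -c "
from h import *
go([578,-213,150],-0.13)"
```

```text
clock: 32.25
eef_pos: [518.7, -127.4, 151.9]
tool_rot: [-1.57, 0.0, 0.577]
force: [1.1, 0.6, -2.6]
width: 52.4
from [ 518.7 -127.4  151.9] [-1.57   0.     0.577] shift x 3.0 y 1.8 z -104.1  turn -0.001 0.707 -0.001 clk 32.25 F [ 1.1  0.6 -2.6] w 52.4
```

```bash
python3 -m jog '[{"x":1,"y":0,"z":-22,"ax":0,"ay":0.12,"az":0,"grip":45},{"x":2,"y":0,"z":-46,"ax":0,"ay":0.24,"az":0,"grip":45},{"x":3,"y":0,"z":-70,"ax":0,"ay":0.36,"az":0,"grip":45},{"x":3,"y":0,"z":-90,"ax":0,"ay":0.48,"az":0,"grip":45},{"x":3,"y":0,"z":-104,"ax":0,"ay":0.6,"az":0,"grip":45}]'
python3 -m jog '[{"x":0,"y":0,"z":0,"ax":0,"ay":0.08,"az":0,"grip":45},{"x":0,"y":0,"z":0,"ax":0,"ay":0.107,"az":0,"grip":45},{"x":0,"y":0,"z":0,"ax":0,"ay":0.107,"az":0,"grip":45}]'
python3 -c "
from h import *
go([578,-213,150],-0.13);d=snap('wrist','w24')
d=snap('scene','s24');s=read_state();u=proj(d,s['eef_pos']);x,y=map(int,u);cv2.imwrite('pics/cr24.png',cv2.resize(d['color'][y-50:y+70,x-60:x+60,::-1],(600,600),interpolation=cv2.INTER_CUBIC))"
```

```text
clock: 32.75
eef_pos: [578.4, -213.2, 151.5]
tool_rot: [-1.57, 0.001, -0.024]
force: [0.5, 0.6, -2.6]
width: 52.6
clock: 33.05
eef_pos: [577.8, -211.2, 151.6]
tool_rot: [-1.57, 0.001, -0.123]
force: [0.8, 0.0, -2.3]
width: 52.4
from [ 577.8 -211.2  151.6] [-1.57e+00  1.00e-03 -1.23e-01] shift x 0.4 y 1.6 z -1.8  turn -0.001 0.007 -0.001 clk 33.05 F [ 0.8  0.  -2.3] w 52.4
```

View pics/w24.png

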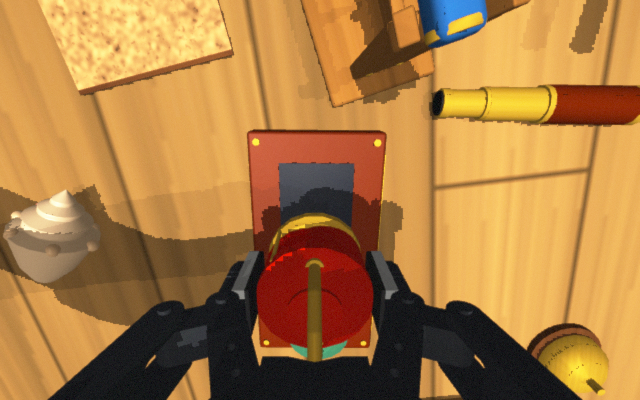

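View pics/cr24.png

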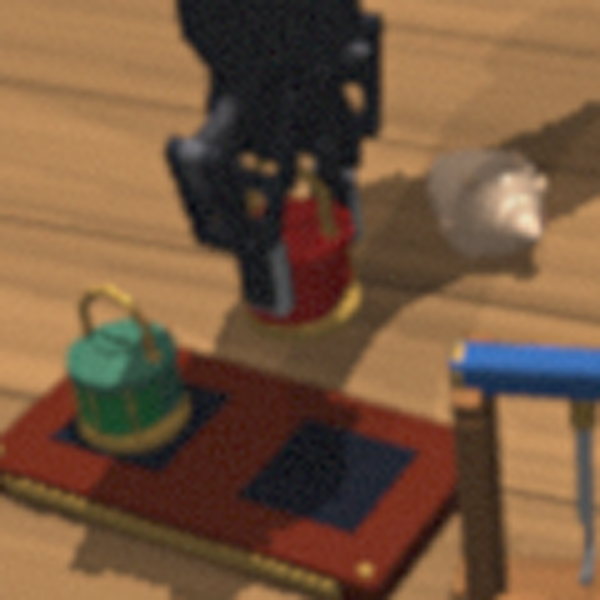

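```bash
python3 - <<'E'
from h import *
I=cv2.INTER_CUBIC
def c(f,x,y,w): return cv2.resize(load(f)['color'][y-w:y+w,x-w:x+w,::-1],(380,290) if 0 else (290,290),interpolation=I)
a=np.hstack([c('scene0',204,207,22),c('w18',460,135,60)])
b=np.hstack([c('w13',580,185,50),c('w1',368,250,35)])
o=np.vstack([a,b]); cv2.imwrite('pics/green.png',o)
E
```

```text
(no output)
```

View pics/green.png

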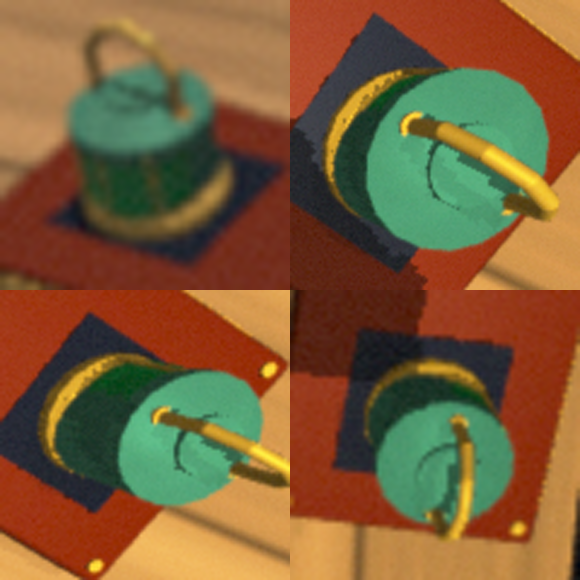

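The close-ups revise my lens reading. On the green lantern the barred side is the bright lens, and it faces the plinth's front. So the red lantern's lens is also the barred side, now turned to the back. I'll set it down on the pad, regrasp and turn it half round.

```bash
python3 -m jog '[{"x":0.4,"y":15,"z":-2,"ax":0,"ay":0.007,"az":0,"grip":45},{"x":0.4,"y":35,"z":-2,"ax":0,"ay":0.007,"az":0,"grip":45},{"x":0.4,"y":55,"z":-2,"ax":0,"ay":0.007,"az":0,"grip":45},{"x":0.4,"y":70,"z":-2,"ax":0,"ay":0.007,"az":0,"grip":45},{"x":0.4,"y":80,"z":-2,"ax":0,"ay":0.007,"az":0,"grip":45}]'
python3 -m jog '[{"x":0,"y":4,"z":0,"ax":0,"ay":0,"az":0,"grip":45},{"x":0,"y":8,"z":0,"ax":0,"ay":0,"az":0,"grip":45},{"x":0,"y":11,"z":0,"ax":0,"ay":0,"az":0,"grip":45},{"x":0,"y":13,"z":0,"ax":0,"ay":0,"az":0,"grip":45},{"x":0,"y":15,"z":0,"ax":0,"ay":0,"az":0,"grip":45}]'
python3 -c "
from h import *
go([578,-213,50.5],-0.13)"
```

```text
clock: 33.65
eef_pos: [577.5, -213.7, 69.8]
tool_rot: [-1.57, 0.002, -0.132]
force: [-0.1, 0.7, -2.2]
width: 52.5
clock: 34.15
eef_pos: [578.8, -214.1, 57.2]
tool_rot: [-1.571, -0.001, -0.132]
force: [-0.7, 0.3, -1.8]
width: 52.0
from [ 578.8 -214.1   57.2] [-1.571e+00 -1.000e-03 -1.320e-01] shift x -1.0 y 6.7 z 1.0  turn 0.000 -0.002 0.001 clk 34.15 F [-0.7  0.3 -1.8] w 52.0
```

```bash
python3 -m jog '[{"x":0,"y":2,"z":1,"ax":0,"ay":0,"az":0,"grip":45},{"x":0,"y":4,"z":1,"ax":0,"ay":0,"az":0,"grip":45},{"x":0,"y":5,"z":1,"ax":0,"ay":0,"az":0,"grip":45},{"x":0,"y":6,"z":1,"ax":0,"ay":0,"az":0,"grip":45},{"x":0,"y":6.5,"z":1,"ax":0,"ay":0,"az":0,"grip":45}]'
python3 -m jog '[{"x":0,"y":0,"z":0,"ax":0,"ay":0,"az":0,"grip":56},{"x":0,"y":0,"z":0,"ax":0,"ay":0,"az":0,"grip":62},{"x":0,"y":0,"z":0,"ax":0,"ay":0,"az":0,"grip":70},{"x":0,"y":0,"z":0,"ax":0,"ay":0,"az":0,"grip":80},{"x":0,"y":0,"z":0,"ax":0,"ay":0,"az":0,"grip":80}]'
python3 -m jog '[{"x":0,"y":-15,"z":0,"ax":0,"ay":0,"az":0,"grip":80},{"x":0,"y":-35,"z":0,"ax":0,"ay":0,"az":0,"grip":80},{"x":0,"y":-65,"z":0,"ax":0,"ay":0,"az":0,"grip":80},{"x":0,"y":-95,"z":0,"ax":0,"ay":0,"az":0,"grip":80},{"x":0,"y":-120,"z":0,"ax":0,"ay":0,"az":0,"grip":80}]'
python3 -c "
from h import *
go([578,-213,150],1.15);d=snap('wrist','w25')
d=snap('scene','s25');cv2.imwrite('pics/cr25.png',cv2.resize(d['color'][175:255,170:290,::-1],(780,520),interpolation=cv2.INTER_CUBIC))"
```

```text
clock: 34.65
eef_pos: [578.6, -213.0, 50.4]
tool_rot: [-1.571, 0.0, -0.132]
force: [-0.2, 0.6, 1.2]
width: 52.8
clock: 35.15
eef_pos: [578.7, -213.0, 50.4]
tool_rot: [-1.571, -0.0, -0.132]
force: [0.1, 0.1, 0.1]
width: 80.1
clock: 35.65
eef_pos: [579.1, -213.0, 173.2]
tool_rot: [-1.571, -0.002, -0.132]
force: [0.5, 0.1, -0.3]
width: 80.1
from [ 579.1 -213.   173.2] [-1.571 -0.002 -0.132] shift x -1.1 y 23.2 z -0.1  turn 0.002 -1.282 0.002 clk 35.65 F [ 0.5  0.1 -0.3] w 80.1
```

View pics/cr25.png

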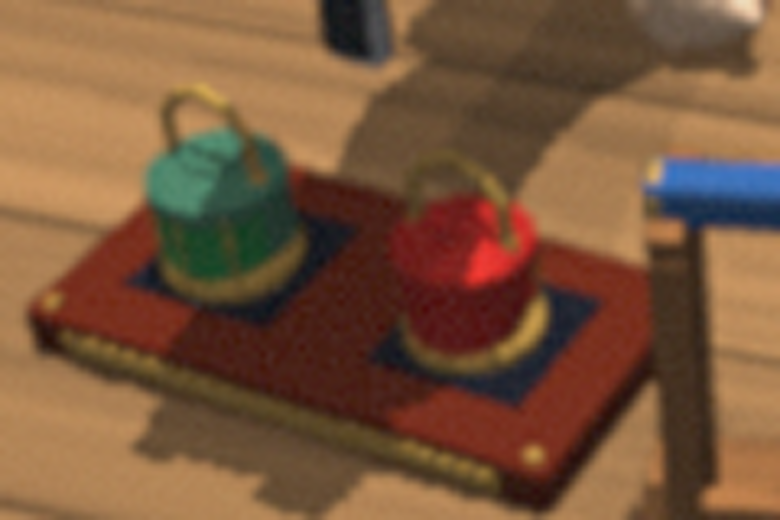

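View pics/w25.png

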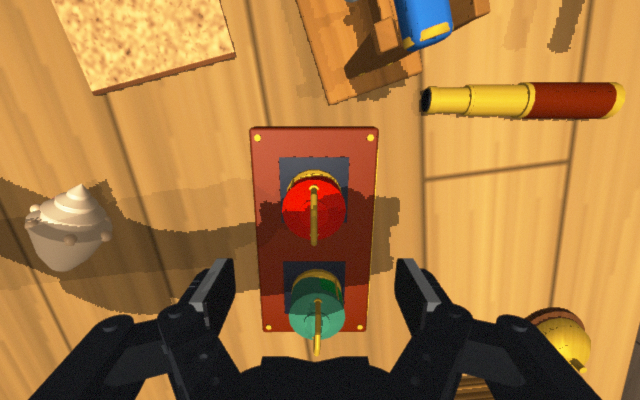

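```bash
python3 -m jog '[{"x":0,"y":0,"z":0,"ax":0,"ay":-0.14,"az":0,"grip":80},{"x":0,"y":0,"z":0,"ax":0,"ay":-0.28,"az":0,"grip":80},{"x":0,"y":0,"z":0,"ax":0,"ay":-0.42,"az":0,"grip":80},{"x":0,"y":0,"z":0,"ax":0,"ay":-0.56,"az":0,"grip":80},{"x":0,"y":0,"z":0,"ax":0,"ay":-0.7,"az":0,"grip":80}]'
python3 -m jog '[{"x":0,"y":0,"z":0,"ax":0,"ay":-0.14,"az":0,"grip":80},{"x":0,"y":0,"z":0,"ax":0,"ay":-0.28,"az":0,"grip":80},{"x":0,"y":0,"z":0,"ax":0,"ay":-0.42,"az":0,"grip":80},{"x":0,"y":0,"z":0,"ax":0,"ay":-0.56,"az":0,"grip":80},{"x":0,"y":0,"z":0,"ax":0,"ay":-0.58,"az":0,"grip":80}]'
python3 -m jog '[{"x":0,"y":0,"z":0,"ax":0,"ay":0,"az":0,"grip":80},{"x":0,"y":0,"z":0,"ax":0,"ay":0,"az":0,"grip":80}]'
python3 - <<'E'
from h import *
np.set_printoptions(precision=1,suppress=True)
d=snap('wrist','w26'); red=lambda h:((h[...,0]<6)|(h[...,0]>175))&(h[...,1]>190)&(h[...,2]>140)
for f in ['w25','w26']:
    d=load(f);u=proj(d,[578,-213,72]);x,y=map(int,u)
    cv2.imwrite('pics/cr_%s.png'%f,cv2.resize(d['color'][y-50:y+50,x-50:x+50,::-1],(400,400),interpolation=cv2.INTER_CUBIC));print(f,x-50,y-50,u)
a=np.hstack([cv2.imread('pics/cr_w25.png'),cv2.imread('pics/cr_w26.png')]);cv2.imwrite('pics/cr26.png',a)
go([578,-213,150],1.15)
E
```

```text
clock: 36.25
eef_pos: [578.2, -213.0, 170.3]
tool_rot: [-1.571, 0.001, 0.574]
force: [1.3, 1.2, 0.3]
width: 79.8
clock: 36.75
eef_pos: [578.1, -213.1, 170.1]
tool_rot: [-1.57, -0.0, 1.149]
force: [-0.0, 0.2, -1.0]
width: 80.4
clock: 36.95
eef_pos: [578.5, -213.0, 170.3]
tool_rot: [-1.571, 0.0, 1.146]
force: [-0.9, 0.7, 0.4]
width: 80.0
w25 264 157 [314.4 207.6]
w26 265 159 [315.3 210. ]
from [ 578.5 -213.   170.4] [-1.6  0.   1.1] shift x -0.2 y 20.4 z 0.5  turn 0.000 -0.004 -0.000 clk 37.0 F [-0.6  0.1 -1.1] w 80.0
```

View pics/cr26.png

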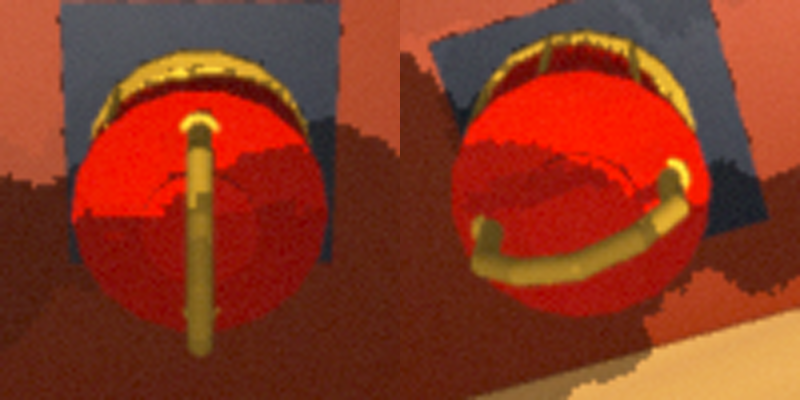

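```bash
python3 - <<'E'
from h import *
np.set_printoptions(precision=1,suppress=True)
a=load('w25');b=load('w26')
print(onz(a,264+50,157+55.3,75),onz(b,265+45.3,159+51.5,75)); print('disc',onz(a,264+50.2,157+52.5,70),onz(b,265+45.3,159+48.7,70))
print(tri([ray(a,264+50.2,157+52.5),ray(b,265+45.3,159+48.7)]))
for p,q in [((264+50,157+125/4),(264+50,157+318/4))]:
    v=onz(a,*p,75)-onz(a,*q,75);print(np.degrees(np.arctan2(v[1],v[0]))-90)
p,q=onz(b,265+277/4,159+178/4,75),onz(b,265+85/4,159+235/4,75);v=p-q;print(np.degrees(np.arctan2(v[1],v[0])))
E
```

```text
[ 577.3 -215.9   75. ] [ 575.8 -216.4   75. ]
disc [ 577.5 -215.3   70. ] [ 575.2 -216.1   70. ]
[ 577.2 -217.3   63.8]
-7.546417659762511
83.12859725378934
```

```bash
python3 -m jog '[{"x":-3.5,"y":15,"z":0.4,"ax":0,"ay":0,"az":0,"grip":80},{"x":-3.5,"y":35,"z":0.4,"ax":0,"ay":0,"az":0,"grip":80},{"x":-3.5,"y":55,"z":0.4,"ax":0,"ay":0,"az":0,"grip":80},{"x":-3.5,"y":75,"z":0.4,"ax":0,"ay":0,"az":0,"grip":80},{"x":-3.5,"y":90,"z":0.4,"ax":0,"ay":0,"az":0,"grip":80}]'
python3 -m jog '[{"x":0,"y":10,"z":0,"ax":0,"ay":0,"az":0,"grip":80},{"x":0,"y":20,"z":0,"ax":0,"ay":0,"az":0,"grip":80},{"x":0,"y":27,"z":0,"ax":0,"ay":0,"az":0,"grip":80},{"x":0,"y":30,"z":0,"ax":0,"ay":0,"az":0,"grip":80},{"x":0,"y":30,"z":0,"ax":0,"ay":0,"az":0,"grip":80}]'
python3 -c "
from h import *
go([576.7,-216,50.5],1.146);d=snap('wrist','w27')"
```

```text
clock: 37.5
eef_pos: [575.6, -216.1, 78.1]
tool_rot: [-1.569, 0.001, 1.147]
force: [-0.5, -0.1, -0.3]
width: 80.4
clock: 38.0
eef_pos: [576.8, -216.0, 50.2]
tool_rot: [-1.571, 0.0, 1.148]
force: [-1.1, -0.3, -0.3]
width: 80.1
from [ 576.8 -216.    50.2] [-1.571  0.     1.148] shift x -0.0 y -0.3 z 0.1  turn -0.000 0.002 -0.000 clk 38.0 F [-1.1 -0.3 -0.3] w 80.1
```

View pics/w27.png

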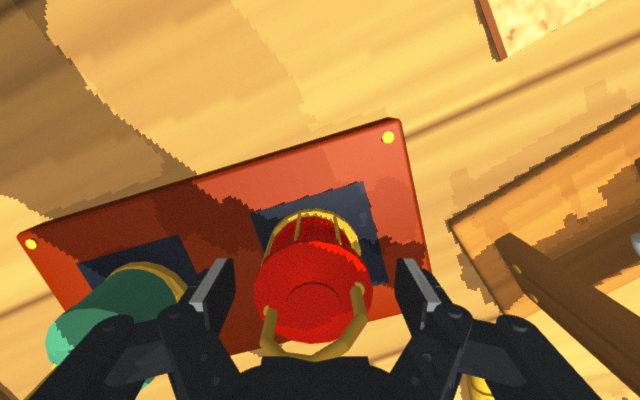

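```bash
python3 -m jog '[{"x":0,"y":0,"z":0,"ax":0,"ay":0,"az":0,"grip":70},{"x":0,"y":0,"z":0,"ax":0,"ay":0,"az":0,"grip":62},{"x":0,"y":0,"z":0,"ax":0,"ay":0,"az":0,"grip":55},{"x":0,"y":0,"z":0,"ax":0,"ay":0,"az":0,"grip":48},{"x":0,"y":0,"z":0,"ax":0,"ay":0,"az":0,"grip":45}]'
python3 -m jog '[{"x":0,"y":0,"z":0,"ax":0,"ay":0,"az":0,"grip":45},{"x":0,"y":0,"z":0,"ax":0,"ay":0,"az":0,"grip":45},{"x":0,"y":-4,"z":0,"ax":0,"ay":0,"az":0,"grip":45},{"x":0,"y":-12,"z":0,"ax":0,"ay":0,"az":0,"grip":45},{"x":0,"y":-30,"z":0,"ax":0,"ay":0,"az":0,"grip":45}]'
python3 -m jog '[{"x":0,"y":-20,"z":0,"ax":0,"ay":0,"az":0,"grip":45},{"x":0,"y":-45,"z":0,"ax":0,"ay":0,"az":0,"grip":45},{"x":0,"y":-65,"z":0,"ax":0,"ay":0.05,"az":0,"grip":45},{"x":0,"y":-75,"z":0,"ax":0,"ay":0.15,"az":0,"grip":45},{"x":0,"y":-80,"z":0,"ax":0,"ay":0.27,"az":0,"grip":45}]'
```

```text
clock: 38.55
eef_pos: [577.1, -216.3, 51.1]
tool_rot: [-1.572, 0.0, 1.148]
force: [0.1, 0.2, 5.3]
width: 52.6
clock: 39.05
eef_pos: [575.4, -215.7, 79.4]
tool_rot: [-1.567, 0.0, 1.148]
force: [1.2, 0.6, -1.9]
width: 52.8
clock: 39.55
eef_pos: [577.2, -216.0, 161.9]
tool_rot: [-1.572, -0.001, 0.873]
force: [-0.3, -0.7, -2.9]
width: 51.9
```

```bash
python3 -m jog '[{"x":0,"y":0,"z":0,"ax":0,"ay":0.13,"az":0,"grip":45},{"x":0,"y":0,"z":0,"ax":0,"ay":0.26,"az":0,"grip":45},{"x":0,"y":0,"z":0,"ax":0,"ay":0.4,"az":0,"grip":45},{"x":0,"y":0,"z":0,"ax":0,"ay":0.53,"az":0,"grip":45},{"x":0,"y":0,"z":0,"ax":0,"ay":0.66,"az":0,"grip":45}]'
python3 -m jog '[{"x":0,"y":0,"z":0,"ax":0,"ay":0.13,"az":0,"grip":45},{"x":0,"y":0,"z":0,"ax":0,"ay":0.26,"az":0,"grip":45},{"x":0,"y":0,"z":0,"ax":0,"ay":0.4,"az":0,"grip":45},{"x":0,"y":0,"z":0,"ax":0,"ay":0.53,"az":0,"grip":45},{"x":0,"y":0,"z":0,"ax":0,"ay":0.66,"az":0,"grip":45}]'
python3 -m jog '[{"x":0,"y":0,"z":0,"ax":0,"ay":0.13,"az":0,"grip":45},{"x":0,"y":0,"z":0,"ax":0,"ay":0.26,"az":0,"grip":45},{"x":0,"y":0,"z":0,"ax":0,"ay":0.4,"az":0,"grip":45},{"x":0,"y":0,"z":0,"ax":0,"ay":0.53,"az":0,"grip":45},{"x":0,"y":0,"z":0,"ax":0,"ay":0.66,"az":0,"grip":45}]'
python3 -m jog '[{"x":0,"y":0,"z":0,"ax":0,"ay":0.13,"az":0,"grip":45},{"x":0,"y":0,"z":0,"ax":0,"ay":0.26,"az":0,"grip":45},{"x":0,"y":0,"z":0,"ax":0,"ay":0.4,"az":0,"grip":45},{"x":0,"y":0,"z":0,"ax":0,"ay":0.53,"az":0,"grip":45},{"x":0,"y":0,"z":0,"ax":0,"ay":0.66,"az":0,"grip":45}]'
python3 -c "
from h import *
go([577.7,-213.3,150],1.146-np.pi)"
```

```text
clock: 40.05
eef_pos: [576.5, -215.6, 160.5]
tool_rot: [-1.57, 0.0, 0.213]
force: [-0.2, 0.1, -1.6]
width: 52.3
clock: 40.55
eef_pos: [576.6, -215.5, 160.4]
tool_rot: [-1.57, 0.001, -0.447]
force: [-0.5, 0.2, -2.4]
width: 52.5
clock: 41.05
eef_pos: [576.6, -215.3, 160.4]
tool_rot: [-1.57, 0.001, -1.107]
force: [0.2, 0.4, -2.2]
width: 52.6
clock: 41.55
eef_pos: [576.7, -215.1, 160.3]
tool_rot: [-1.571, 0.001, -1.767]
force: [0.0, -0.5, -1.9]
width: 52.4
from [ 576.7 -215.1  160.3] [-1.571e+00  1.000e-03 -1.767e+00] shift x -2.0 y 10.3 z 0.6  turn 0.000 0.229 -0.001 clk 41.55 F [ 0.  -0.5 -1.9] w 52.4
```

```bash
python3 -m jog '[{"x":-2,"y":0,"z":0.6,"ax":0,"ay":0.12,"az":0,"grip":45},{"x":-2,"y":10,"z":0.6,"ax":0,"ay":0.229,"az":0,"grip":45},{"x":-2,"y":25,"z":0.6,"ax":0,"ay":0.229,"az":0,"grip":45},{"x":-2,"y":25,"z":0.6,"ax":0,"ay":0.229,"az":0,"grip":45},{"x":-2,"y":25,"z":0.6,"ax":0,"ay":0.229,"az":0,"grip":45}]'
python3 -c "
from h import *
go([577.7,-213.3,50.5],1.146-np.pi);d=snap('wrist','w28')
d=snap('scene','s28');s=read_state();u=proj(d,s['eef_pos']);x,y=map(int,u);cv2.imwrite('pics/cr28.png',cv2.resize(d['color'][y-50:y+70,x-60:x+60,::-1],(600,600),interpolation=cv2.INTER_CUBIC))"
```

```text
clock: 42.05
eef_pos: [577.6, -213.6, 135.3]
tool_rot: [-1.572, 0.001, -1.99]
force: [0.0, 0.4, -1.7]
width: 52.3
from [ 577.6 -213.6  135.3] [-1.572e+00  1.000e-03 -1.990e+00] shift x -0.3 y 84.8 z -0.0  turn 0.001 0.005 -0.001 clk 42.05 F [ 0.   0.4 -1.7] w 52.3
```

View pics/w28.png

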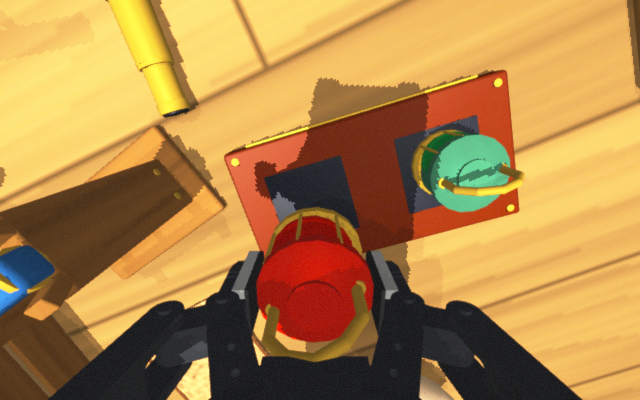

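View pics/cr28.png

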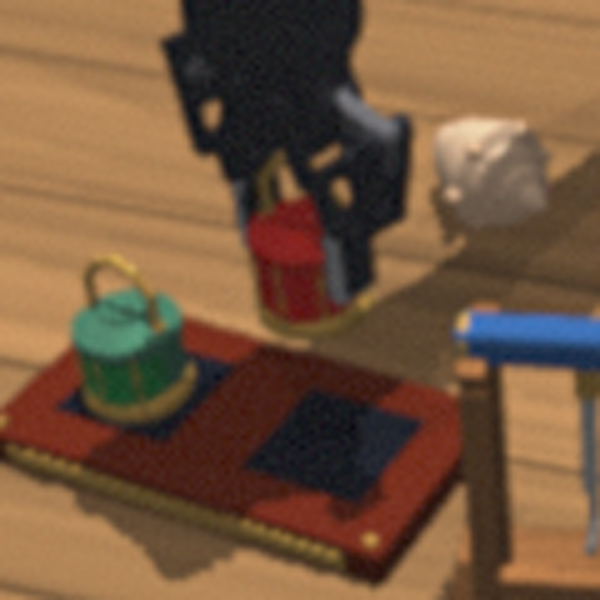

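```bash
python3 -m jog '[{"x":0,"y":12,"z":0,"ax":0,"ay":0.005,"az":0,"grip":45},{"x":0,"y":28,"z":0,"ax":0,"ay":0.005,"az":0,"grip":45},{"x":0,"y":45,"z":0,"ax":0,"ay":0.005,"az":0,"grip":45},{"x":0,"y":58,"z":0,"ax":0,"ay":0.005,"az":0,"grip":45},{"x":0,"y":67,"z":0,"ax":0,"ay":0.005,"az":0,"grip":45}]'
python3 -m jog '[{"x":0,"y":4,"z":0,"ax":0,"ay":0,"az":0,"grip":45},{"x":0,"y":8,"z":0,"ax":0,"ay":0,"az":0,"grip":45},{"x":0,"y":10,"z":0,"ax":0,"ay":0,"az":0,"grip":45},{"x":0,"y":12,"z":0,"ax":0,"ay":0,"az":0,"grip":45},{"x":0,"y":12,"z":0,"ax":0,"ay":0,"az":0,"grip":45}]'
python3 -c "
from h import *
go([577.7,-213.3,50.5],1.146-np.pi)"
```

```text
clock: 42.65
eef_pos: [577.3, -213.9, 67.0]
tool_rot: [-1.572, 0.0, -1.996]
force: [-0.3, -0.4, -2.5]
width: 52.3
clock: 43.15
eef_pos: [577.8, -214.2, 56.5]
tool_rot: [-1.57, 0.0, -1.996]
force: [0.2, 0.4, -2.1]
width: 52.3
from [ 577.8 -214.2   56.5] [-1.57   0.    -1.996] shift x -0.7 y 6.0 z -0.5  turn -0.000 -0.000 -0.000 clk 43.15 F [ 0.2  0.4 -2.1] w 52.3
```

```bash
python3 -m jog '[{"x":-0.5,"y":2,"z":-0.5,"ax":0,"ay":0,"az":0,"grip":45},{"x":-0.5,"y":3.5,"z":-0.5,"ax":0,"ay":0,"az":0,"grip":45},{"x":-0.5,"y":4.5,"z":-0.5,"ax":0,"ay":0,"az":0,"grip":45},{"x":-0.5,"y":5.5,"z":-0.5,"ax":0,"ay":0,"az":0,"grip":45},{"x":-0.5,"y":6,"z":-0.5,"ax":0,"ay":0,"az":0,"grip":45}]'
python3 -m jog '[{"x":0,"y":0,"z":0,"ax":0,"ay":0,"az":0,"grip":45},{"x":0,"y":0,"z":0,"ax":0,"ay":0,"az":0,"grip":56},{"x":0,"y":0,"z":0,"ax":0,"ay":0,"az":0,"grip":62},{"x":0,"y":0,"z":0,"ax":0,"ay":0,"az":0,"grip":70},{"x":0,"y":0,"z":0,"ax":0,"ay":0,"az":0,"grip":78}]'
python3 -m jog '[{"x":0,"y":0,"z":0,"ax":0,"ay":0,"az":0,"grip":78},{"x":0,"y":-12,"z":0,"ax":0,"ay":0,"az":0,"grip":78},{"x":0,"y":-30,"z":0,"ax":0,"ay":0,"az":0,"grip":78},{"x":0,"y":-60,"z":0,"ax":0,"ay":0,"az":0,"grip":78},{"x":0,"y":-95,"z":0,"ax":0,"ay":0,"az":0,"grip":78}]'
python3 -m jog '[{"x":0,"y":-35,"z":0,"ax":0,"ay":0,"az":0,"grip":78},{"x":0,"y":-60,"z":0,"ax":0,"ay":0,"az":0,"grip":78},{"x":0,"y":-80,"z":0,"ax":0,"ay":0,"az":0,"grip":78},{"x":0,"y":-80,"z":0,"ax":0,"ay":0,"az":0,"grip":78},{"x":0,"y":-80,"z":0,"ax":0,"ay":0,"az":0,"grip":78}]'
python3 - <<'E'
from h import *
go([577.7,-213.3,50.5],1.146-np.pi)
d=snap('wrist','w29')
u=proj(d,[577.7,-213.3,45]);x,y=map(int,u);print(x-50,y-50)
a=cv2.resize(d['color'][y-50:y+50,x-50:x+50,::-1],(400,400),interpolation=cv2.INTER_CUBIC)
s=snap('scene','s29'); b=cv2.resize(s['color'][175:255,200:280,::-1],(400,400),interpolation=cv2.INTER_CUBIC)
cv2.imwrite('pics/cr29.png',np.hstack([a,b])); snap('top','t29')
E
```

```text
clock: 43.65
eef_pos: [577.5, -213.4, 51.1]
tool_rot: [-1.571, 0.0, -1.996]
force: [-3.1, 1.3, 7.1]
width: 52.6
clock: 44.15
eef_pos: [577.6, -213.6, 50.2]
tool_rot: [-1.571, -0.0, -1.996]
force: [0.9, -0.3, 0.2]
width: 77.7
clock: 44.65
eef_pos: [576.9, -213.2, 146.3]
tool_rot: [-1.572, -0.0, -1.996]
force: [0.6, -0.6, 0.3]
width: 77.9
clock: 45.15
eef_pos: [577.5, -213.4, 225.9]
tool_rot: [-1.57, 0.0, -1.996]
force: [0.8, -0.0, -0.8]
width: 77.9
from [ 577.5 -213.4  225.9] [-1.57   0.    -1.996] shift x -0.1 y 175.4 z 0.0  turn -0.001 -0.000 -0.000 clk 45.15 F [ 0.8 -0.  -0.8] w 77.9
263 132
```

View pics/cr29.png

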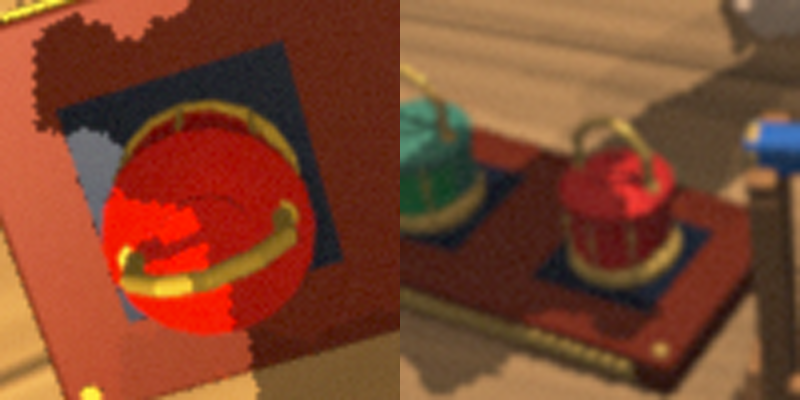

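View pics/s29.png

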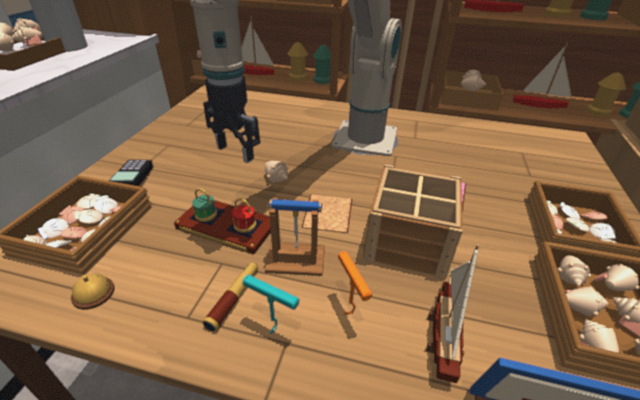

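View pics/w29.png

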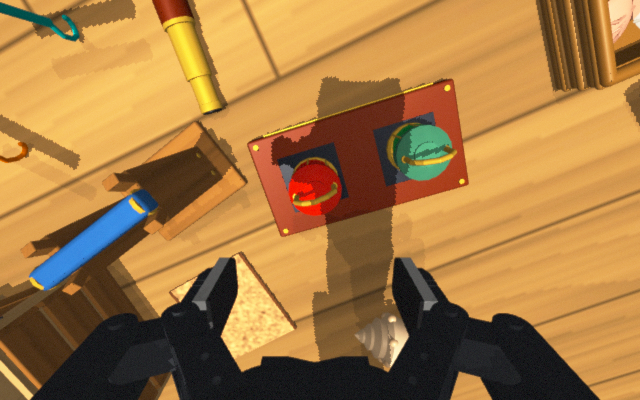

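```bash
python3 - <<'E'
from h import *
np.set_printoptions(precision=1,suppress=True)
d=load('w29'); f=lambda a,b,z:onz(d,263+a/4,132+b/4,z)
C=np.array([f(59,108,22),f(281,42,22),f(340,260,22),f(132,320,22)]);print(C,'pad',(C[0]+C[2])/2,(C[1]+C[3])/2)
print('disc',f(209,230,70),'feet',(f(130,258,75)+f(287,213,75))/2); v=f(130,258,75)-f(287,213,75);print(np.degrees(np.arctan2(v[1],v[0]))-90)
def ell(): pass
s=load('s29');s0=load('scene0')
# bar and bystander change
print(big(s,blue,(260,190,330,225))[0],big(s0,blue,(260,190,330,225))[0])
t=load('t29')['color'].astype(int);t0=load('top0')['color'].astype(int);m=(abs(t-t0).sum(2)>90).astype(np.uint8)
cv2.imwrite('pics/dif.png',np.hstack([load('t29')['color'][:,:,::-1]])); 
n,l,st,ce=cv2.connectedComponentsWithStats(m); print([(x.tolist()) for x in st[1:] if x[4]>25])
E
```

```text
[[ 613.6 -185.5   22. ]
 [ 604.8 -249.2   22. ]
 [ 540.2 -240.2   22. ]
 [ 548.4 -177.1   22. ]] pad [ 576.9 -212.9   22. ] [ 576.6 -213.2   22. ]
disc [ 576.3 -214.6   70. ] feet [ 576.4 -214.4   75. ]
-7.740466439494384
[294.2 205. ] [294.2 205.7]
[[311, 121, 142, 247, 6124], [418, 122, 13, 28, 57], [413, 139, 49, 33, 707], [462, 140, 5, 10, 28], [455, 147, 20, 54, 351], [245, 194, 18, 21, 294], [398, 245, 36, 9, 222], [395, 257, 45, 11, 238], [394, 272, 16, 10, 40], [382, 275, 21, 18, 201], [285, 312, 304, 88, 12141], [575, 372, 65, 28, 1039], [389, 379, 12, 21, 147]]
```

View pics/t29.png

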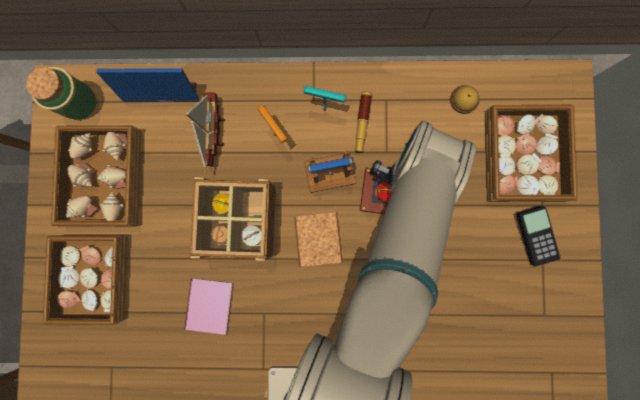

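Red stands within about 2 mm of the pad centre and its loop is square to the plinth (-7.7° against -7.5°). The barred lens faces the front, the picker is at its starting pixel, and the arm is clear. I'm handing in.

```bash
python3 -c "
from h import *
print(finish_job())"
```

```text
the job is handed in; nothing more can be done
None
```

I finished the job and handed it in at about 45 s of the 72 s. No verdict came back, so what follows rests on my own last checks.

**What I did:** I hooked the red lantern with the blue picker and lifted it straight out of its cell. I then stood it on the cork mat, hung the picker back in its rest, and took the lantern to the empty pad with the fingers.

**One correction:** I first took the plain side for the lens and set the lantern on the pad facing backwards. Close-ups of the green lantern showed that the lens is the barred side. I regrasped the red one on the pad, turned it half round and set it down again, gently.

**Last checks:**
- **Position:** the red lantern stands upright, about 2 mm from the pad's centre.
- **Lens:** its loop is square to the plinth (-7.7° against about -7.5°) and the barred side faces the front. That this side is the lens comes from comparing it with the green lantern; I did not see the lens itself.
- **Picker:** its handle is within 1 pixel of where it started in the scene view.
- **Other things:** I saw no bystander displaced in the pictures. In the last top view the arm hid the green lantern and the conch, so I judged those by eye from the scene and wrist pictures.
- **Forces:** the readings I saw stayed below about 8 N.

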